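# Hook two roll arms into the slotted bench stand

### The job

Fit both roll arms to the slotted stand, claws into the slots and the bars standing out towards the front: the short arm in the lower pair of slots, the long arm in the upper pair. Press each arm down until it is fully home and the spring catch has snapped out over the top of its spine, then let go. Leave the other things on the table where they are.

Things in the scene. Friction and masses are not known exactly. Their poses are not given: they have to be found in the camera images.
- short_arm: shorter plain aluminium roll arm, loose, standing on its underside. L in side view: bar 20 mm wide (y), 28 mm high; at its +x end a spine 10 mm thick, 86 mm high, rear face at x = 65 mm, two claws behind it. Nose at x = -40 mm with a lip up to z 40 mm: 105 mm long without claws. A rib in the inner corner to x 38 mm. Origin: underside, mid-width; grasp the bar there from above, across y. About 160 g.
- short_arm_claws (a point): point on the rear face of the short arm's spine, midway between its two claws (mid-width, 42 mm above the underside); axes as the arm. Each claw is 8 mm wide: a neck 8 mm high out of the rear face, then a tooth 6 mm thick reaching 12.5 mm behind the face and 10 mm below the neck. In the arm's frame the necks span z 18-26 and 58-66 mm, the teeth z 8-26 and 48-66 mm.
- long_arm: longer plain aluminium roll arm, loose, standing on its underside. L in side view: bar 20 mm wide (y), 28 mm high; at its +x end a spine 10 mm thick, 86 mm high, rear face at x = 65 mm, two claws behind it. Nose at x = -75 mm with a lip up to z 40 mm: 140 mm long without claws. A rib in the inner corner to x 38 mm. Origin: underside, mid-width; grasp the bar there from above, across y. About 190 g.
- long_arm_claws (a point): point on the rear face of the long arm's spine, midway between its two claws (mid-width, 42 mm above the underside); axes as the arm. Each claw is 8 mm wide: a neck 8 mm high out of the rear face, then a tooth 6 mm thick reaching 12.5 mm behind the face and 10 mm below the neck. In the arm's frame the necks span z 18-26 and 58-66 mm, the teeth z 8-26 and 48-66 mm.
- stand: fixed dark steel stand: base 120x90x10 mm (x -45 to +75 mm) and an upright 56 mm wide, 280 mm high, of 4 mm sheet, its flat front face at x = 0 looking to the stand's -x. Origin on the table under the middle of that face; x points from front to back. On its centre line two pairs of slots, each slot 15 mm wide, 26 mm high, open behind.
- slots_low (a point): point on the stand's front face midway between the two lower slots (z = 91 mm; slots span z 58-84 and 98-124 mm). Put the claws in with the arm's underside 10 to 18 mm (best 14) above home height, x along the stand's x; push until its rear face meets the front face; then lower it the 14 mm till the necks rest on the slots' lower edges, teeth behind the sheet. Arms in the upper slots cover these.
- slots_high (a point): point on the stand's front face midway between the two upper slots (z = 206 mm; slots span z 173-199 and 213-239 mm). Put the claws in with the arm's underside 10 to 18 mm (best 14) above home height, x along the stand's x; push until its rear face meets the front face; then lower it the 14 mm till the necks rest on the slots' lower edges, teeth behind the sheet.
- seat_low (a point): point fixed to the stand, 65 mm in front of the face, z = 40 mm, where the origin of an arm lies when it is fully home in the lower slots (let go, it may nod about 3 degrees and 3 mm in its play); axes as the stand. Clear to the right and nearer the robot a fixed metal half shell (x 0.38 to 0.53, y -0.31 to -0.16 m, up to 150 mm high) stands in the way of low moves
- seat_high (a point): the same for the upper slots: 65 mm in front of the face, z = 155 mm
- catch_low (a joint): spring catch of the lower slots: steel block 10x10 mm standing 8 mm out of the front face at z 128.5 to 138.5 mm. 0 = out, up to 0.014 m as it is pushed in. The spine of an entering arm pushes it in (about 5 N); it snaps out over the top of the spine once the arm is lowered to within 2 mm of home, and then the arm cannot be lifted. Its friction can hold an arm up: press.
- catch_high (a joint): spring catch of the upper slots, the same, at z 243.5 to 253.5 mm
- thread_rust: bystander: cone of rust-brown thread, 48 mm across, 56 mm high, standing; origin under its centre
- thread_black: bystander: cone of black thread, 48 mm across, 56 mm high, standing; origin under its centre
- mug: bystander: small striped cup with a handle, 65x88 mm, 50 mm high; origin under its centre
- bolt: bystander: hex bolt standing on its head, 36 mm high, head 13 mm; origin under its centre
- tags: bystander: little stack of white round tags, 44 mm across, 11 mm high; origin under its centre
- green_tape: bystander: roll of green tape lying flat, 69 mm across, 21 mm high; origin under its centre

How it is judged (in metres and radians):
At the end, for the whole second after the job is handed in: The short arm is home in the lower slots and the long arm in the upper: each arm's origin within 6 mm of its seat point, its x axis within 0.09 rad of the stand's x and its z axis within 0.09 rad of vertical, the catch above it out (within 3 mm), both arms at rest (distance between short_arm and seat_low below 0.006 m and angle between the x axis of each of short_arm, long_arm and the x axis of stand, either way round below 0.09 rad and angle between each of short_arm, long_arm's own z axis and vertical below 0.09 rad and value of joint each of catch_low, catch_high below 0.003 m and linear speed of each of short_arm, long_arm below 0.02 m/s and distance between long_arm and seat_high below 0.006 m); the robot touches nothing.
It fails at once if a bystander (thread cones, cup, bolt, tags, green tape) is pushed more than 30 mm from where it stood (distance of any of thread_rust, thread_black, mug, bolt, tags, green_tape from where it was at the start of the episode above 0.03 m).
It also fails if it takes over 69 s, if anything falls off the work surface, if the arm or the gripper's body presses on something with over 40 N, if the wrist force passes 120 N, or if a joint passes its speed limit or range.

### The arm

A 6-joint arm with a two-finger parallel gripper is mounted at the origin on a cart in front of the work surface, level with it; the furniture and walls round the work are solid. World frame = base frame: x ahead of the robot, y to its left, z up, the work surface at z = 0. Lengths are in mm, angles in rad, forces in N, time in s.
With the tool pointing down it reaches from about 325 to 850 mm from the base axis. Payload 15.5 kg.
Tool frame: the origin (TCP) lies between the finger pads; the fingertips stand 14 mm ahead of it and the grasp point (between the pads) lies 5 mm behind it (bot.tip_extent is the z of the fingertips in the tool frame, in mm); z points along the fingers, y is the line along which they close (so a half turn about z gives the same grasp; the last joint's range is limited). The gripper opens to 91 mm and grips with 3 to 60 N. Pads are 32 mm wide; open, the fingers measure 118 mm over their backs; the gripper's body (76 mm by 178 mm) begins 60 mm behind the grasp point.
Start: joints at [1.149, 0.494, 1.345, -0, 1.302, -0.096], TCP at [200.629, 591.924, 227.915] pointing down, gripper open.
Joint ranges: [-2.91, 2.91], [-0.82, 2.16], [0.22, 2.67], [-1.22, 4.37], [0.12, 2.79], [-3.08, 3.08]. Speed limits (rad/s): [1.89, 1.89, 2.57, 3.01, 3.01, 3.01].

### API

Orientations are given as a rotation vector (axis times angle).
In Python, from rig import bot gives the robot as it stands.
- The arm moves only by the tool servo_tool, never from a script. Its argument "moves" is a list of rows, each an object with "offset": the shift along the tool's x, y, z in m, a list of three; "yaw": the turn about the tool's z in rad. A call has 1 to 10 rows; each row is the pose to reach, as a shift and turn from the pose commanded when the call began, along the tool's axes at that moment; what a row does not reach only later rows make up. A row lasts 1/10 s, in which the tool goes at most 50 mm and 8.59 degrees, less where a joint would pass 70% of its speed; a pose out of reach is approached as far as the arm can. A call with a gripper value outside its range is refused whole. "fingers" is the finger opening in m, from 0 to 0.0912, set as the call begins (left out, the last holds). The fingers move at their own pace and stop on an object; "newtons" is the grip in N (left out, the last holds). Time passes only in rows, so rows that repeat a pose let the fingers close. It gives the time, the measured TCP pose, the force, the opening and the grip force at its end, in the units of the state.
- bot.sense(): the state, without advancing time (a new reading comes with each control period).
- bot.snapshot(name): name is "scene" or "side" or "wrist"; returns a dict with "pixels" (480x640x3 uint8, red, green, blue), "camera_matrix" (3x3 intrinsics, pixels), "R" (3x3) and "t" (3): a world point X has camera coordinates R X + t. Camera axes: x right, y down, z forward; pixel columns grow to the right and rows downward; lengths in mm; the calibration is good to about 2 mm. The wrist camera is an equidistant fisheye: a pixel r from the principal point sees the ray r / f radians off the axis. A picture is of the moment at which its call begins. There is no depth.
- bot.job_done(): hands the job in; it is judged then, once.
The state is a dict: "time_s": time; "q": joint angles; "joint_velocities": joint speeds; "joint_torque": joint torques, N m; "eef_pos": TCP position; "tcp_rot": TCP orientation; "ft_force": force on the tool from outside, world axes, zero at the start; "ft_torque": the same for the moment, N m; "grip_width": finger opening in mm; "finger_force": force on a finger pad.
Only numpy, scipy, OpenCV 4.12 (cv2) and the standard library are available. Lean on these libraries where they do the work, as an engineer would, in place of code of your own. Each camera call takes 0.05 s, during which the arm holds its last target. There are 200 camera calls.

## Working session

There is one attempt and no reset: what is moved stays moved. The work goes in short steps, Python scripts to look and compute and a tool call to move; the robot and the scene stay as the last step left them, time stands still between calls to the robot, and variables do not carry over. Pictures are saved under pics/ and viewed, at most 10 in all, crops included, and the job is handed in when it is done.

Besides the shell and the picture viewer there is one more tool, called after ">>>" as name(argument=value, ...), one argument or row to a line, values as JSON. servo_tool: Moves the arm, as the interface text tells. Its arguments: {"type":"object","properties":{"moves":{"type":"array","items":{"type":"object","properties":{"offset":{"type":"array","items":{"type":"number"}},"yaw":{"type":"number"}}}},"fingers":{"type":"number"},"newtons":{"type":"number"}},"required":["moves"]}

```bash
mkdir -p pics; cat > h.py <<'E'
import numpy as np, cv2, pickle
from rig import bot
def save(n,f):
    s=bot.snapshot(n); cv2.imwrite(f'pics/{f}.png',cv2.cvtColor(np.array(s['pixels']),cv2.COLOR_RGB2BGR)); pickle.dump(s,open(f'pics/{f}.pkl','wb')); return s
def load(f): return pickle.load(open(f'pics/{f}.pkl','rb'))
def ray(s,u,v):
    K=np.array(s['camera_matrix']);R=np.array(s['R']);t=np.array(s['t'])
    d=R.T@np.linalg.solve(K,[u,v,1.]); return -R.T@t,d
def onz(s,u,v,z):
    c,d=ray(s,u,v); return c+d*(z-c[2])/d[2]
def proj(s,X):
    K=np.array(s['camera_matrix']);p=K@(np.array(s['R'])@np.array(X,float)+np.array(s['t'])); return p[:2]/p[2]
def tri(s1,p1,s2,p2):
    c1,d1=ray(s1,*p1);c2,d2=ray(s2,*p2)
    a,b=np.linalg.lstsq(np.c_[d1,-d2],c2-c1,rcond=None)[0]
    x,y=c1+a*d1,c2+b*d2; return (x+y)/2,np.linalg.norm(x-y)
E
python3 - <<'E'
from h import *
for n in('scene','side'):
    s=save(n,n+'0'); print(n,np.round(-np.array(s['R']).T@s['t']),np.round(s['R'],2).tolist(),s['camera_matrix'][0])
print(bot.sense())
E
```

```text
scene [-572. -617. 1153.] [[0.47, -0.88, -0.0], [-0.54, -0.29, -0.79], [0.7, 0.37, -0.61]] [551.03755341   0.         319.45252751]
side [349. 891. 737.] [[-0.98, -0.19, -0.02], [-0.08, 0.52, -0.85], [0.17, -0.83, -0.53]] [476.3001185    0.         325.69904152]
{'time_s': 0.1, 'q': array([ 1.14851552e+00,  4.94131947e-01,  1.34604642e+00, -1.25612619e-05,
        1.30247797e+00, -9.54758473e-02]), 'joint_velocities': array([ 2.11659828e-04,  7.84146301e-06, -1.64887087e-03,  1.28042730e-03,
        7.09312746e-04, -7.76898901e-06]), 'joint_torque': array([ 7.01795962e-04, -8.80253863e+01, -3.82538044e+01,  7.10596796e-02,
        4.83871065e-02,  1.21071861e-05]), 'eef_pos': array([200.49620203, 591.64223187, 227.39880379]), 'tcp_rot': array([-5.11015041e-01, -3.09948836e+00,  1.61989152e-03]), 'ft_force': array([ 0.04382765, -1.20686014, -0.73054966]), 'ft_torque': array([0.0079383 , 0.03101377, 0.00493988]), 'finger_force': 0.0, 'grip_width': 91.11753874299244}
```

View pics/scene0.png

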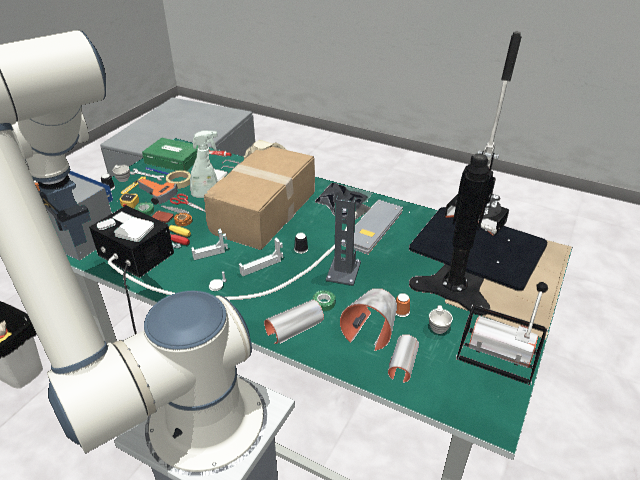

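View pics/side0.png

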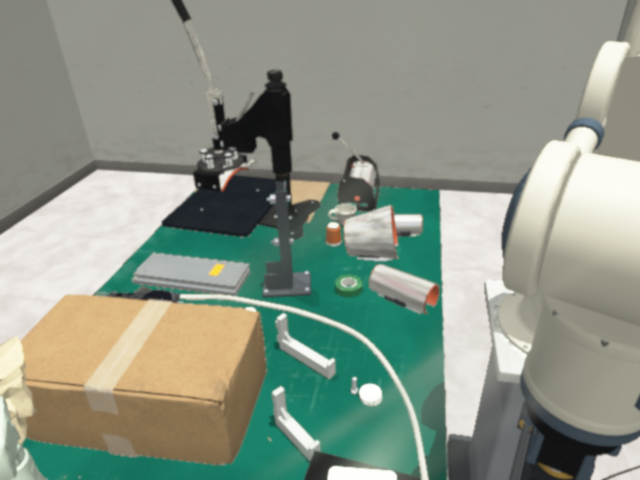

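The scene view shows two light L-shaped arms at about (210,248) and (262,258), and the stand at (345,240). The side view shows them at (305,345), (295,420) and (285,240). I'll enlarge these next.

```bash
python3 - <<'E'
from h import *
a=cv2.imread('pics/scene0.png')
c=cv2.resize(a[175:295,180:380],None,fx=4,fy=4,interpolation=cv2.INTER_CUBIC); cv2.imwrite('pics/c1.png',c)
a=cv2.imread('pics/side0.png')
c=cv2.resize(a[165:465,235:395],None,fx=2,fy=2,interpolation=cv2.INTER_CUBIC)
cv2.imwrite('pics/c2.png',c)
E
```

```text
(no output)
```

View pics/c1.png

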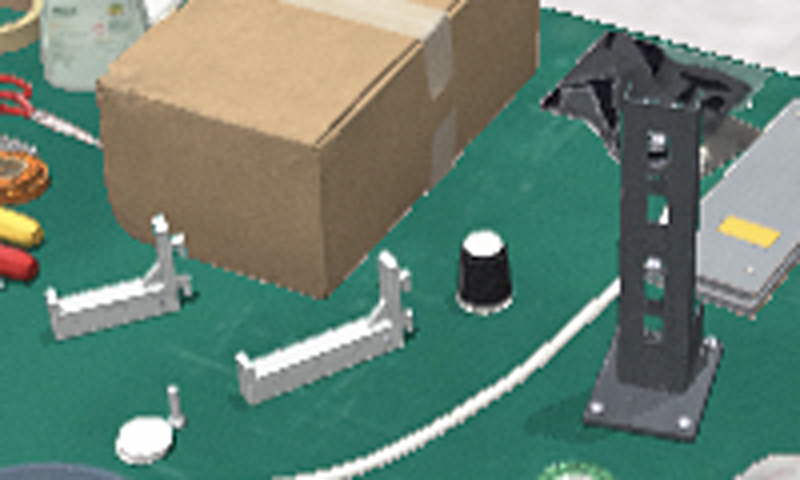

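View pics/c2.png

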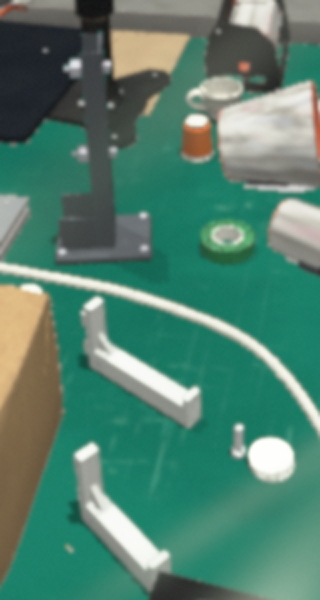

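The crops show both arms with their spines away from the robot: the long one nearer the stand and the short one at the left. The slot centres sit near c1 column 655, rows 147, 209, 272 and 328. Next I'll cast rays.

```bash
python3 - <<'E'
from h import *
A=load('scene0');B=load('side0')
f=lambda p:(180+(p[0]+.5)/4-.5,175+(p[1]+.5)/4-.5); g=lambda p:(235+p[0]/2,165+p[1]/2)
P=np.round
for n,a,b in [('Llip40',(243,357),(192,392)),('Lspine86',(389,257),(93,302)),('Slip40',(52,292),(162,556)),('Sspine86',(160,222),(87,450))]:
    X,e=tri(A,f(a),B,g(b)); z=float(n[-2:]); print(n,P(X),P(e,1),'sceneZ',P(onz(A,*f(a),z)),'sideZ',P(onz(B,*g(b),z)))
for z,p in [(226,(657,147)),(186,(657,209)),(111,(655,272)),(71,(653,328)),(10,(597,408)),(10,(684,424)),(10,(712,343))]: print(z,P(onz(A,*f(p),z)))
for p in [(65,248),(143,248),(143,216)]: print('sidebase',P(onz(B,*g(p),10)))
print('bystanders',P(onz(A,*f((484,302)),0)),P(onz(A,*f((145,440)),5)),P(onz(A,*f((178,420)),0)))
print(bot.sense()['eef_pos'])
E
```

```text
Llip40 [483. 229.  43.] 4.5 sceneZ [489. 231.  40.] sideZ [482. 228.  40.]
Lspine86 [599. 163.  87.] 4.7 sceneZ [603. 164.  86.] sideZ [597. 164.  86.]
Slip40 [476. 412.  44.] 7.2 sceneZ [484. 416.  40.] sideZ [473. 412.  40.]
Sspine86 [552. 353.  87.] 3.9 sceneZ [556. 354.  86.] sideZ [550. 354.  86.]
226 [658. -44. 226.]
186 [637. -55. 186.]
111 [656. -46. 111.]
71 [638. -55.  71.]
10 [596. -28.  10.]
10 [611. -96.  10.]
10 [712. -74.  10.]
sidebase [688. -14.  10.]
sidebase [591. -30.  10.]
sidebase [606. -97.  10.]
bystanders [682. 123.   0.] [403. 267.   5.] [438. 262.   0.]
[200.49620203 591.64223187 227.39880379]
```

```bash
cat >> h.py <<'E'
from scipy.spatial.transform import Rotation as Ro
def go(xyz,head=None):
    "offset (m) and yaw to reach world TCP (mm) with tool x heading (deg)"
    s=bot.sense();R=Ro.from_rotvec(s['tcp_rot']).as_matrix()
    h=np.degrees(np.arctan2(R[1,0],R[0,0])); o=R.T@(np.array(xyz)-s['eef_pos'])/1000
    y=0 if head is None else -((head-h+180)%360-180)
    print('t',round(s['time_s'],2),'pos',np.round(s['eef_pos'],1),'head',round(h,2),'tilt',np.round(R[2],4),'off',np.round(o,4),'yaw',round(np.radians(y),4))
E
python3 - <<'E'
from h import *
A=load('scene0');B=load('side0')
f=lambda p:(180+(p[0]+.5)/4-.5,175+(p[1]+.5)/4-.5)
for p in [(120,232),(325,298),(535,75)]: print('box bottom',np.round(onz(A,*f(p),0)))
c,d=ray(A,*f((318,145))); k=onz(A,*f((325,298)),0)
t=np.dot((k-c)[:2],d[:2])/np.dot(d[:2],d[:2]); print('box top',c+t*d)
go((507,391,210),142.2)
E
```

```text
box bottom [618. 454.   0.]
box bottom [624. 244.   0.]
box bottom [1013.  255.    0.]
box top [626.2285039  240.74679616 155.66605025]
t 0.1 pos [200.5 591.6 227.4] head 161.28 tilt [ 1.0e-04 -1.1e-03 -1.0e+00] off [-0.3547 -0.0916  0.0175] yaw 0.3329
```

>>> servo_tool(
  moves=[
    {"offset":[-0.355,-0.092,0.0],"yaw":0.333},
    {"offset":[-0.355,-0.092,0.0],"yaw":0.333},
    {"offset":[-0.355,-0.092,0.0],"yaw":0.333},
    {"offset":[-0.355,-0.092,0.0],"yaw":0.333},
    {"offset":[-0.355,-0.092,0.0],"yaw":0.333},
    {"offset":[-0.355,-0.092,0.0],"yaw":0.333},
    {"offset":[-0.355,-0.092,0.0],"yaw":0.333},
    {"offset":[-0.355,-0.092,0.0],"yaw":0.333},
    {"offset":[-0.355,-0.092,0.0],"yaw":0.333},
    {"offset":[-0.355,-0.092,0.0],"yaw":0.333},
  ],
  fingers=0.0912,
  newtons=60,
)

```text
time_s: 1.1
eef_pos: [506.7, 391.0, 227.6]
tcp_rot: [-1.018, -2.971, 0.001]
ft_force: [-0.8, 0.4, -0.4]
grip_width: 91.2
finger_force: 0.0
```

```bash
python3 - <<'E'
from h import *
s=save('wrist','w1'); save('side','side1'); print(np.round(-np.array(s['R']).T@s['t']),np.round(s['R'],2).tolist(),s['camera_matrix']); go((507,391,210),142.2)
E
```

```text
[455. 431. 384.] [[0.61, 0.79, -0.0], [0.77, -0.6, 0.23], [0.19, -0.14, -0.97]] [[371.64829954   0.         322.99179728]
 [  0.         371.64829954 247.29798298]
 [  0.           0.           1.        ]]
t 1.2 pos [506.  391.7 227.8] head 142.27 tilt [ 5.e-04 -5.e-04 -1.e+00] off [-0.0012  0.0001  0.0178] yaw 0.0013
```

View pics/w1.png

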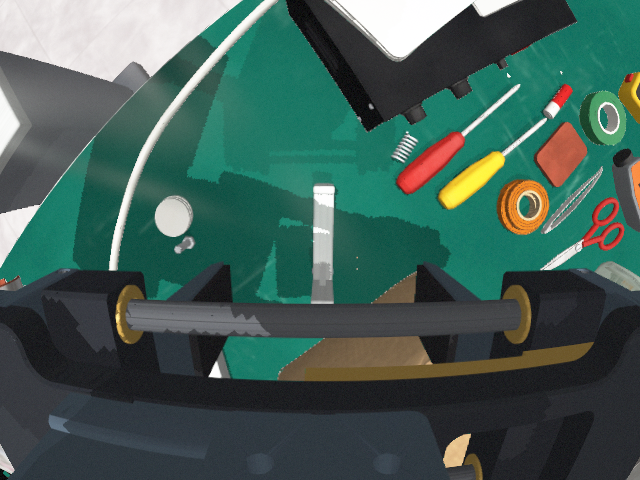

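The wrist view shows the short arm's bar upright on column 323, with the nose end at row 184, centred between the open fingers. Next I'll measure it with fisheye rays.

```bash
cat >> h.py <<'E'
def wz(s,u,v,z):
    K=np.array(s['camera_matrix']);R=np.array(s['R']);t=np.array(s['t'])
    x=np.array([u-K[0,2],v-K[1,2]]);r=np.hypot(*x);th=r/K[0,0]
    d=R.T@np.r_[x/max(r,1e-9)*np.sin(th),np.cos(th)]; c=-R.T@t
    return c+d*(z-c[2])/d[2]
def rowedges(s,v,lo,hi,thr=110):
    p=np.array(s['pixels'])[v,lo:hi].astype(int); m=np.where(p[:,0]>thr)[0]
    return (lo+m.min(),lo+m.max()) if len(m) else None
E
python3 - <<'E'
from h import *
s=load('w1')
print(np.array(s['pixels'])[176:204:2,324,0])
pts=[]
for v in (188,200,215,245,260,280,295):
    e=rowedges(s,v,305,345)
    if e:
        z=40 if v<195 else 28
        a,b=wz(s,e[0]-.5,v,z),wz(s,e[1]+.5,v,z); print(v,e,np.round((a+b)/2,1),'w',round(np.linalg.norm(a-b),1)); 
for v in (183,184,185): print('nose',np.round(wz(s,324,v,40),1))
E
```

```text
[ 35  30  38  47 131 235 254 254 251 254 254 254 254 254]
188 (np.int64(313), np.int64(334)) [476.6 414.9  40. ] w 20.3
200 (np.int64(314), np.int64(333)) [486.5 407.3  28. ] w 19.2
215 (np.int64(314), np.int64(333)) [498.  398.3  28. ] w 19.3
245 (np.int64(313), np.int64(332)) [521.  379.2  28. ] w 19.7
260 (np.int64(313), np.int64(332)) [533.1 369.8  28. ] w 19.9
280 (np.int64(314), np.int64(330)) [549.3 356.6  28. ] w 17.2
295 (np.int64(312), np.int64(331)) [561.8 346.2  28. ] w 20.4
nose [473.2 418.1  40. ]
nose [474.  417.6  40. ]
nose [474.7 417.   40. ]
```

>>> servo_tool(
  moves=[
    {"offset":[-0.007,0,0.05],"yaw":0.019},
    {"offset":[-0.007,0,0.1],"yaw":0.019},
    {"offset":[-0.007,0,0.15],"yaw":0.019},
    {"offset":[-0.007,0,0.19],"yaw":0.019},
    {"offset":[-0.007,0,0.21],"yaw":0.019},
    {"offset":[-0.007,0,0.21],"yaw":0.019},
    {"offset":[-0.007,0,0.21],"yaw":0.019},
  ],
)

```text
time_s: 1.9
eef_pos: [511.7, 387.6, 17.7]
tcp_rot: [-1.043, -2.963, 0.001]
ft_force: [-0.1, 0.0, 0.1]
grip_width: 91.2
finger_force: 0.0
```

>>> servo_tool(
  moves=[
    {"offset":[0,0,0]},
    {"offset":[0,0,0]},
    {"offset":[0,0,0]},
    {"offset":[0,0,0]},
    {"offset":[0,0,0]},
    {"offset":[0,0,0]},
    {"offset":[0,0,0]},
    {"offset":[0,0,0]},
  ],
  fingers=0.0,
  newtons=50,
)

```text
$.moves[0]: bad value
```

>>> servo_tool(
  moves=[
    {"offset":[0.0,0.0,0.0],"yaw":0.0},
    {"offset":[0.0,0.0,0.0],"yaw":0.0},
    {"offset":[0.0,0.0,0.0],"yaw":0.0},
    {"offset":[0.0,0.0,0.0],"yaw":0.0},
    {"offset":[0.0,0.0,0.0],"yaw":0.0},
    {"offset":[0.0,0.0,0.0],"yaw":0.0},
    {"offset":[0.0,0.0,0.0],"yaw":0.0},
    {"offset":[0.0,0.0,0.0],"yaw":0.0},
  ],
  fingers=0.0,
  newtons=50,
)

```text
time_s: 2.7
eef_pos: [512.9, 386.5, 17.9]
tcp_rot: [-1.046, -2.962, 0.0]
ft_force: [0.0, 1.0, 0.2]
grip_width: 30.1
finger_force: 0.0
```

>>> servo_tool(
  moves=[
    {"offset":[0.0,0.0,0.0],"yaw":0.0},
    {"offset":[0.0,0.0,0.0],"yaw":0.0},
    {"offset":[0.0,0.0,0.0],"yaw":0.0},
    {"offset":[0.0,0.0,0.0],"yaw":0.0},
  ],
)

```text
time_s: 3.1
eef_pos: [512.8, 386.5, 17.9]
tcp_rot: [-1.046, -2.962, 0.0]
ft_force: [0.3, -1.7, 0.2]
grip_width: 19.7
finger_force: 50.0
```

```bash
python3 - <<'E'
from h import *
print(bot.sense()['grip_width'],bot.sense()['finger_force']); go((512,387,200),141.2)
E
```

```text
19.73827202285044 49.99846637248993
t 3.1 pos [512.8 386.5  17.9] head 141.11 tilt [ 0. -0. -1.] off [ 0.001  -0.0002 -0.1821] yaw -0.0016
```

```bash
python3 - <<'E'
from h import *
a=cv2.imread('pics/scene0.png')[192:292,322:372]; b=cv2.imread('pics/side0.png')[170:304,255:320]
L=lambda x,k:cv2.resize(np.clip(x.astype(float)*1.6,0,255).astype('uint8'),None,fx=k,fy=k,interpolation=cv2.INTER_NEAREST)
a=L(a,6);b=L(b,4)[:536]
o=np.zeros((600,300+270,3),'uint8');o[:600,:300]=a;o[:536,305:305+260]=b; cv2.imwrite('pics/c3.png',o)
E
```

```text
(no output)
```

View pics/c3.png

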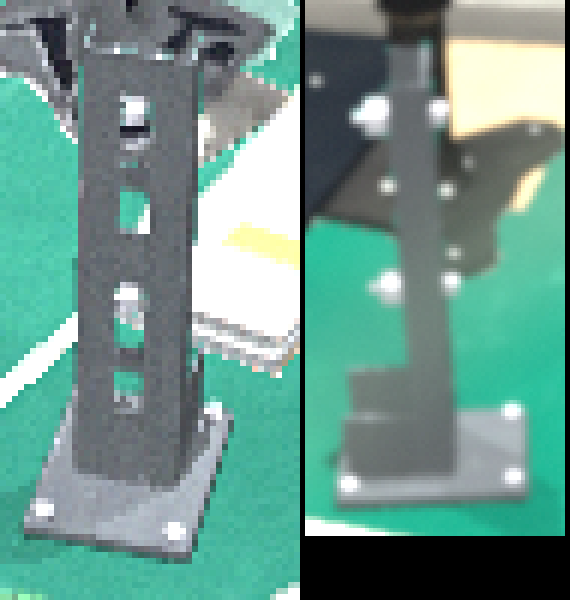

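>>> servo_tool(
  moves=[
    {"offset":[0.0,0.0,-0.05],"yaw":0.0},
    {"offset":[0.0,0.0,-0.1],"yaw":0.0},
    {"offset":[0.0,0.0,-0.15],"yaw":0.0},
    {"offset":[0.0,0.0,-0.2],"yaw":0.0},
    {"offset":[0.0,0.0,-0.25],"yaw":0.0},
    {"offset":[0.0,0.0,-0.25],"yaw":0.0},
  ],
)

```text
time_s: 3.7
eef_pos: [515.2, 388.1, 275.3]
tcp_rot: [1.043, 2.956, 0.014]
ft_force: [0.5, 0.0, -1.2]
grip_width: 19.6
finger_force: 50.0
```

The enlargement shows the stand's front face, with bottom corners at crop (75,472) and (180,487), base corners and slots. The side view puts the face bottom corner at (455,472). I'll cast rays to the base's top plane, z = 10.

```bash
python3 - <<'E'
from h import *
A=load('scene0');B=load('side0')
f=lambda p:(322+p[0]/6-.5+.08,192+p[1]/6-.5+.08); g=lambda p:(255+(p[0]-305)/4-.4,170+p[1]/4-.4)
P=lambda x:np.round(x,1)
for n,p in dict(faceL=(76,472),faceR=(180,487),baseFL=(27,527),baseFR=(190,549),baseBR=(233,418),scrFL=(43,510),scrFR=(175,531),scrBR=(215,411)).items(): print(n,P(onz(A,*f(p),10)))
for n,p in dict(faceL=(455,472),baseFR=(525,405),baseFL=(525,489),baseBL=(338,495),scrFL=(512,475),scrFR=(512,411),scrBL=(349,484)).items(): print('side',n,P(onz(B,*g(p),10)))
# candidate model check
for (x0,y0,yaw) in [(640,-55,12.5)]:
    c,s=np.cos(np.radians(yaw)),np.sin(np.radians(yaw))
    W=lambda x,y,z:np.array([x0+c*x-s*y,y0+s*x+c*y,z])
    for n,q in dict(topL=(0,28,280),topR=(0,-28,280),botL=(0,28,10),botR=(0,-28,10),FL=(-45,45,10),FR=(-45,-45,10),BR=(75,-45,10),s4=(0,0,226),s3=(0,0,186),s2=(0,0,111),s1=(0,0,71)).items():
        u=proj(A,W(*q));v=proj(B,W(*q)); print(n,'scene crop',np.round([(u[0]+.42-322)*6,(u[1]+.42-192)*6]),'side crop',np.round([(v[0]+.4-255)*4+305,(v[1]+.4-170)*4]))
go((512,387,200),141.2)
E
```

```text
faceL [631.5 -28.9  10. ]
faceR [646.4 -82.9  10. ]
baseFL [580.1 -26.2  10. ]
baseFR [ 604.5 -108.5   10. ]
baseBR [711.7 -83.7  10. ]
scrFL [596.  -27.4  10. ]
scrFR [613.5 -95.7  10. ]
scrBR [712.6 -72.6  10. ]
side faceL [628.3 -29.8  10. ]
side baseFR [ 600.5 -107.7   10. ]
side baseFL [581.  -19.8  10. ]
side baseBL [694.3   4.4  10. ]
side scrFL [592.2 -32.4  10. ]
side scrFR [607.5 -99.7  10. ]
side scrBL [690.8  -7.3  10. ]
topL scene crop [85. 42.] side crop [415.  83.]
topR scene crop [198.  59.] side crop [419.  41.]
botL scene crop [ 76. 469.] side crop [445. 473.]
botR scene crop [179. 487.] side crop [448. 421.]
FL scene crop [ 23. 517.] side crop [517. 487.]
FR scene crop [191. 548.] side crop [517. 403.]
BR scene crop [240. 406.] side crop [336. 410.]
s4 scene crop [138. 143.] side crop [424. 147.]
s3 scene crop [136. 209.] side crop [428. 207.]
s2 scene crop [132. 328.] side crop [437. 314.]
s1 scene crop [130. 389.] side crop [441. 368.]
t 3.7 pos [515.2 388.1 275.3] head 141.11 tilt [-0.0037  0.0105 -0.9999] off [ 0.0021 -0.0036  0.0752] yaw -0.0015
```

```bash
python3 - <<'E'
from h import *
go((533,-80,268),193.3)
E
```

```text
t 3.7 pos [515.2 388.1 275.3] head 141.11 tilt [-0.0037  0.0105 -0.9999] off [-0.3077 -0.3532  0.0047] yaw -0.9108
```

>>> servo_tool(
  moves=[
    {"offset":[-0.03,-0.034,0.0],"yaw":-0.1},
    {"offset":[-0.062,-0.07,0.0],"yaw":-0.24},
    {"offset":[-0.093,-0.105,0.0],"yaw":-0.38},
    {"offset":[-0.124,-0.14,0.0],"yaw":-0.52},
    {"offset":[-0.155,-0.175,0.0],"yaw":-0.65},
    {"offset":[-0.185,-0.21,0.0],"yaw":-0.78},
    {"offset":[-0.216,-0.245,0.0],"yaw":-0.911},
    {"offset":[-0.247,-0.28,0.0],"yaw":-0.911},
    {"offset":[-0.278,-0.316,0.0],"yaw":-0.911},
    {"offset":[-0.309,-0.351,0.0],"yaw":-0.911},
  ],
)

```text
time_s: 4.7
eef_pos: [532.4, -82.6, 267.5]
tcp_rot: [0.364, -3.12, -0.0]
ft_force: [0.8, 0.1, -1.6]
grip_width: 19.7
finger_force: 50.0
```

>>> servo_tool(
  moves=[
    {"offset":[0.0,0.0,0.0],"yaw":0.0},
    {"offset":[0.0,0.0,0.0],"yaw":0.0},
    {"offset":[0.0,0.0,0.0],"yaw":0.0},
    {"offset":[0.0,0.0,0.0],"yaw":0.0},
    {"offset":[0.0,0.0,0.0],"yaw":0.0},
  ],
)

```text
time_s: 5.2
eef_pos: [533.0, -79.6, 267.9]
tcp_rot: [0.366, -3.12, -0.0]
ft_force: [-0.9, 0.1, -0.9]
grip_width: 19.9
finger_force: 50.0
```

```bash
python3 - <<'E'
from h import *
save('wrist','w2');save('side','side2');save('scene','scene2')
go((557.4,-74.4,72),193.3)
b=cv2.imread('pics/side2.png')[100:320,200:400]; a=cv2.imread('pics/scene2.png')[150:300,260:400]
cv2.imwrite('pics/c4.png',np.hstack([cv2.resize(b,(400,440)),cv2.resize(a,(410,440))])[:,:800])
E
```

```text
t 5.35 pos [533.  -80.1 267.9] head -166.64 tilt [-0.  0. -1.] off [-2.500e-02 -1.000e-04  1.959e-01] yaw 0.001
```

View pics/c4.png

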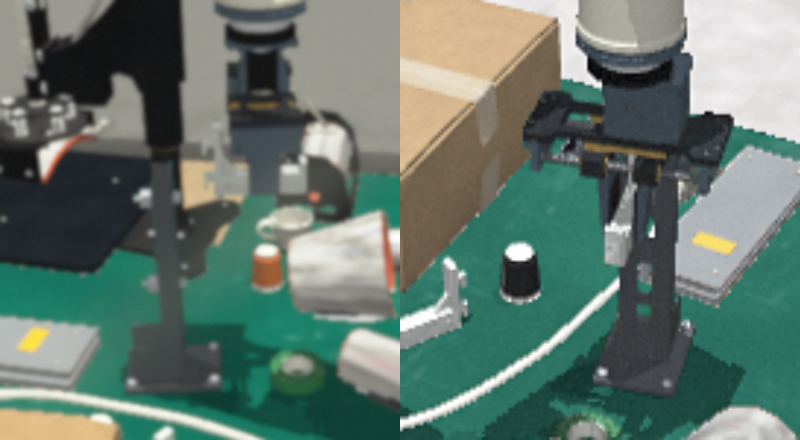

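The crop shows the short arm held level, claws facing the stand and the way down clear. I'll descend to entry height.

>>> servo_tool(
  moves=[
    {"offset":[-0.025,0.0,0.03],"yaw":0.0},
    {"offset":[-0.025,0.0,0.07],"yaw":0.0},
    {"offset":[-0.025,0.0,0.11],"yaw":0.0},
    {"offset":[-0.025,0.0,0.15],"yaw":0.0},
    {"offset":[-0.025,0.0,0.18],"yaw":0.0},
    {"offset":[-0.025,0.0,0.196],"yaw":0.0},
    {"offset":[-0.025,0.0,0.196],"yaw":0.0},
    {"offset":[-0.025,0.0,0.196],"yaw":0.0},
  ],
)

```text
time_s: 6.15
eef_pos: [557.6, -74.8, 72.4]
tcp_rot: [-0.364, 3.12, -0.0]
ft_force: [-0.1, 0.2, -1.4]
grip_width: 19.7
finger_force: 50.0
```

```bash
python3 - <<'E'
from h import *
save('wrist','w3');save('side','side3');save('scene','scene3')
go((581.7,-68.7,72),193.3)
b=cv2.imread('pics/side3.png')[150:320,240:340]; a=cv2.imread('pics/scene3.png')[170:300,310:390]
cv2.imwrite('pics/c5.png',np.hstack([cv2.resize(b,(340,578),interpolation=2),cv2.resize(a,(356,578),interpolation=2)]))
E
```

```text
t 6.3 pos [558.1 -75.   73.2] head -166.69 tilt [-0.0019 -0.001  -1.    ] off [-0.0244  0.0007  0.0012] yaw 0.0002
```

View pics/c5.png

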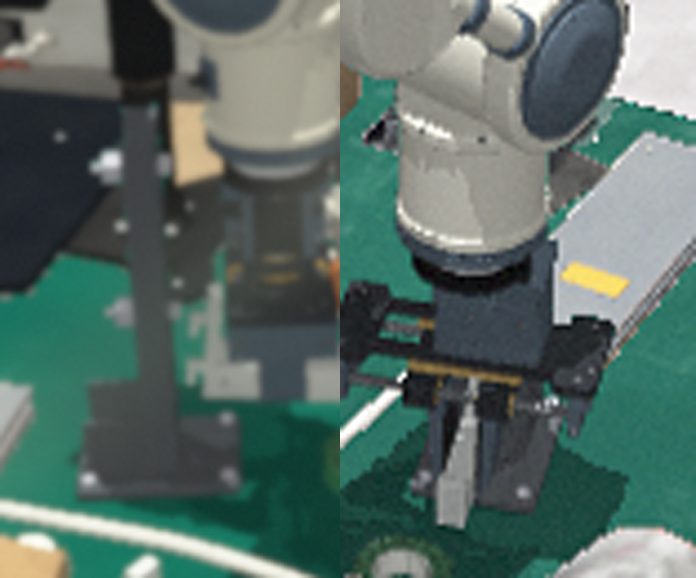

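The short arm is level in front of the slots with the gap as expected. I'll push in slowly.

>>> servo_tool(
  moves=[
    {"offset":[-0.004,0.0,0.0],"yaw":0.0},
    {"offset":[-0.008,0.0,0.0],"yaw":0.0},
    {"offset":[-0.011,0.0,0.0],"yaw":0.0},
    {"offset":[-0.014,0.0,0.0],"yaw":0.0},
    {"offset":[-0.016,0.0,0.0],"yaw":0.0},
    {"offset":[-0.018,0.0,0.0],"yaw":0.0},
    {"offset":[-0.018,0.0,0.0],"yaw":0.0},
  ],
)

```text
time_s: 7.0
eef_pos: [569.8, -71.2, 70.5]
tcp_rot: [0.363, -3.11, -0.002]
ft_force: [-25.3, -13.1, 1.8]
grip_width: 19.4
finger_force: 50.0
```

```bash
python3 - <<'E'
from h import *
A=load('scene3');B=load('side3')
P=lambda x:np.round(x,1)
c,s=np.cos(np.radians(13.3)),np.sin(np.radians(13.3))
T=np.array([558.1,-75,73.2]); arm=lambda x,y,z:np.array([T[0]+c*(x-9.7)-s*y,T[1]+s*(x-9.7)+c*y,T[2]-17.9+z])
f=lambda p:((p[0]-310)*356/80+340,(p[1]-170)*578/130); g=lambda p:((p[0]-240)*3.4,(p[1]-150)*3.4)
for n,q in dict(noseBL=(-40,10,0),noseBR=(-40,-10,0),noseTL=(-40,10,40),noseTR=(-40,-10,40)).items(): print(n,'c5 scene',P(f(proj(A,arm(*q)))))
for n,q in dict(spTopRear=(65,10,86),spBotRear=(65,10,0),tooth1=(77.5,4,8),tooth2=(77.5,4,48),noseBot=(-40,10,0)).items(): print(n,'c5 side',P(g(proj(B,arm(*q)))))
S=lambda x,y,z:np.array([635.8+c*x-s*y,-55+s*x+c*y,z])
for n,q in dict(faceL=(0,28,10),faceTopL=(0,28,280)).items(): print(n,'c5 side',P(g(proj(B,S(*q)))),'c3 scene',P([(proj(A,S(*q))[0]+.42-322)*6,(proj(A,S(*q))[1]+.42-192)*6]))
# face left edge columns in scene0
p=np.array(load('scene0')['pixels']).astype(int)
for z,v in [(71,256.5),(111,246.5),(186,227),(226,216)]:
    r=p[int(v),330:362]; print(int(v),r.sum(1).tolist())
w=load('w3')
for v in (188,200,215,245,260): print(v,rowedges(w,v,300,350))
print('nose col',np.array(w['pixels'])[176:200:2,324,0])
E
```

```text
noseBL c5 scene [428.9 523. ]
noseBR c5 scene [458.3 528.2]
noseTL c5 scene [429.6 477.6]
noseTR c5 scene [459.4 482.8]
spTopRear c5 side [199.5 302.4]
spBotRear c5 side [205.7 402.3]
tooth1 c5 side [188.2 389.5]
tooth2 c5 side [185.  343.8]
noseBot c5 side [348.5 396.1]
faceL c5 side [175.1 469.4] c3 scene [ 72.3 473.7]
faceTopL c5 side [149.7 137.9] c3 scene [80.9 46.8]
256 [258, 252, 256, 264, 274, 203, 209, 217, 205, 211, 213, 285, 251, 264, 240, 240, 210, 200, 188, 215, 203, 206, 143, 172, 140, 170, 282, 264, 265, 262, 256, 262]
246 [270, 273, 495, 765, 765, 173, 193, 203, 209, 224, 185, 238, 278, 291, 390, 433, 200, 200, 202, 204, 200, 196, 181, 177, 496, 438, 413, 357, 309, 296, 315, 316]
227 [275, 272, 288, 277, 285, 200, 205, 203, 206, 211, 199, 206, 285, 274, 264, 299, 710, 172, 196, 212, 198, 203, 213, 148, 195, 567, 539, 531, 544, 534, 535, 537]
216 [303, 290, 274, 284, 286, 218, 201, 217, 199, 205, 203, 195, 277, 396, 382, 326, 257, 206, 194, 218, 199, 202, 204, 228, 163, 521, 266, 310, 298, 314, 442, 269]
188 (np.int64(345), np.int64(349))
200 None
215 (np.int64(300), np.int64(348))
245 (np.int64(300), np.int64(346))
260 (np.int64(300), np.int64(346))
nose col [50 52 55 54 59 59 60 60 61 61 55 63]
```

```bash
python3 - <<'E'
from h import *
s=save('scene','scene4'); save('side','side4')
print(bot.sense()['eef_pos'],bot.sense()['ft_force'])
for n in('scene3','scene4'):
    p=np.array(load(n)['pixels']).astype(int)
    for v in range(272,292,2): print(n,v,p[v,326:346].sum(1).tolist())
E
```

```text
[569.75882966 -71.24178506  70.53741498] [-26.1588037  -13.51769926   0.12293834]
scene3 272 [156, 117, 149, 179, 183, 205, 190, 94, 200, 444, 431, 420, 435, 432, 239, 147, 209, 208, 163, 162]
scene3 274 [118, 136, 182, 175, 173, 201, 190, 110, 450, 428, 433, 428, 425, 428, 241, 137, 209, 226, 168, 182]
scene3 276 [127, 231, 393, 396, 263, 206, 247, 358, 424, 414, 423, 434, 429, 435, 174, 153, 197, 196, 175, 214]
scene3 278 [375, 304, 350, 298, 213, 240, 443, 441, 440, 442, 448, 422, 358, 362, 220, 167, 209, 191, 228, 213]
scene3 280 [187, 194, 207, 185, 187, 292, 439, 437, 417, 417, 410, 432, 352, 347, 218, 179, 222, 219, 223, 235]
scene3 282 [236, 227, 234, 123, 117, 246, 448, 429, 423, 427, 422, 434, 324, 340, 161, 189, 210, 220, 226, 212]
scene3 284 [135, 128, 213, 119, 127, 246, 443, 427, 417, 406, 428, 434, 334, 178, 130, 123, 132, 119, 138, 159]
scene3 286 [135, 115, 120, 138, 126, 227, 452, 434, 429, 436, 424, 452, 255, 156, 173, 171, 175, 159, 174, 161]
scene3 288 [157, 140, 148, 129, 124, 132, 101, 102, 181, 224, 336, 386, 138, 179, 159, 154, 170, 164, 168, 152]
scene3 290 
[... 517 characters left out ...]
41, 146, 212, 199, 222, 211]
scene4 280 [190, 175, 219, 222, 183, 208, 432, 419, 422, 418, 424, 416, 382, 358, 296, 206, 214, 221, 224, 232]
scene4 282 [125, 131, 126, 127, 209, 137, 456, 430, 426, 420, 412, 422, 372, 348, 162, 197, 205, 223, 226, 219]
scene4 284 [131, 129, 140, 128, 115, 152, 504, 438, 435, 414, 422, 430, 377, 176, 122, 121, 137, 142, 137, 154]
scene4 286 [128, 147, 116, 125, 135, 116, 111, 160, 220, 326, 328, 464, 326, 137, 170, 167, 150, 161, 161, 165]
scene4 288 [121, 137, 138, 121, 131, 128, 144, 106, 130, 137, 106, 130, 128, 116, 132, 162, 168, 156, 171, 173]
scene4 290 [147, 128, 149, 121, 144, 143, 137, 140, 142, 124, 129, 137, 124, 126, 141, 127, 154, 132, 119, 128]
```

```bash
python3 - <<'E'
from h import *
A=load('scene0')
for yaw in(12.5,13.3,14.2):
    c,s=np.cos(np.radians(yaw)),np.sin(np.radians(yaw))
    for y0 in(-56,):
        S=lambda x,y,z:np.array([635.8+c*x-s*y,y0+s*x+c*y,z])
        for z,u in [(71,343.0),(111,343.1),(186,344.),(226,343.9)]:
            k=proj(A,S(0,.5,z))[0]-proj(A,S(0,-.5,z))[0]
            print(yaw,z,'slot lateral from line(mm)',round((u-proj(A,S(0,-.45,z))[0])/k,2), 'left edge',round((334.5-proj(A,S(0,28,z))[0])/k,2),'px/mm',round(k,3))
T=np.array([558.1,-75,73.2]);yaw=13.3;c,s=np.cos(np.radians(yaw)),np.sin(np.radians(yaw))
arm=lambda x,y,z:np.array([T[0]+c*(x-9.7)-s*y,T[1]+s*(x-9.7)+c*y,T[2]-17.9+z])
k=proj(A,arm(-40,.5,5))[0]-proj(A,arm(-40,-.5,5))[0]
print('nose',(334.3-proj(A,arm(-40,0,5))[0])/k,k)
E
```

```text
12.5 71 slot lateral from line(mm) 0.37 left edge -0.8 px/mm -0.313
12.5 111 slot lateral from line(mm) 1.12 left edge -0.13 px/mm -0.317
12.5 186 slot lateral from line(mm) 0.36 left edge 1.13 px/mm -0.326
12.5 226 slot lateral from line(mm) 1.76 left edge 1.8 px/mm -0.331
13.3 71 slot lateral from line(mm) 0.37 left edge -0.89 px/mm -0.314
13.3 111 slot lateral from line(mm) 1.12 left edge -0.23 px/mm -0.318
13.3 186 slot lateral from line(mm) 0.36 left edge 1.03 px/mm -0.327
13.3 226 slot lateral from line(mm) 1.76 left edge 1.69 px/mm -0.332
14.2 71 slot lateral from line(mm) 0.37 left edge -0.99 px/mm -0.315
14.2 111 slot lateral from line(mm) 1.11 left edge -0.33 px/mm -0.319
14.2 186 slot lateral from line(mm) 0.36 left edge 0.92 px/mm -0.328
14.2 226 slot lateral from line(mm) 1.75 left edge 1.59 px/mm -0.333
nose -3.004329336752088 -0.3305321657775835
```

>>> servo_tool(
  moves=[
    {"offset":[0.005,0.0,0.0],"yaw":0.0},
    {"offset":[0.01,0.0,0.0],"yaw":0.0},
    {"offset":[0.01,0.0035,0.0],"yaw":0.0},
    {"offset":[0.01,0.0035,0.0],"yaw":0.0},
    {"offset":[0.006,0.0035,0.0],"yaw":0.0},
    {"offset":[0.003,0.0035,0.0],"yaw":0.0},
    {"offset":[0.0,0.0035,0.0],"yaw":0.0},
    {"offset":[-0.002,0.0035,0.0],"yaw":0.0},
    {"offset":[-0.002,0.0035,0.0],"yaw":0.0},
  ],
)

```text
time_s: 8.0
eef_pos: [570.6, -67.3, 70.2]
tcp_rot: [0.363, -3.109, -0.002]
ft_force: [-27.8, -14.2, -0.0]
grip_width: 19.6
finger_force: 50.0
```

```bash
python3 - <<'E'
from h import *
q=bot.sense(); print(q['eef_pos'],q['ft_force'],q['ft_torque'],Ro.from_rotvec(q['tcp_rot']).as_matrix().round(4).tolist())
save('scene','scene5'); save('side','side5')
b=cv2.imread('pics/side5.png')[215:315,262:342]; a=cv2.imread('pics/side3.png')[215:315,262:322]
L=lambda x,w:cv2.resize(np.clip(x*1.4,0,255).astype('uint8'),(w,600),interpolation=cv2.INTER_NEAREST)
cv2.imwrite('pics/c6.png',np.hstack([L(b,440),L(a,360)]) if 0 else np.hstack([L(b[:,:70],420),L(a,360)]))
E
```

```text
[570.55021157 -67.28962715  70.20485417] [-2.78130478e+01 -1.41978668e+01 -6.15239689e-03] [-2.30483916  4.42076074 -0.47622885] [[-0.9731, -0.2303, -0.0117], [-0.2303, 0.9731, -0.0], [0.0114, 0.0027, -0.9999]]
```

View pics/c6.png

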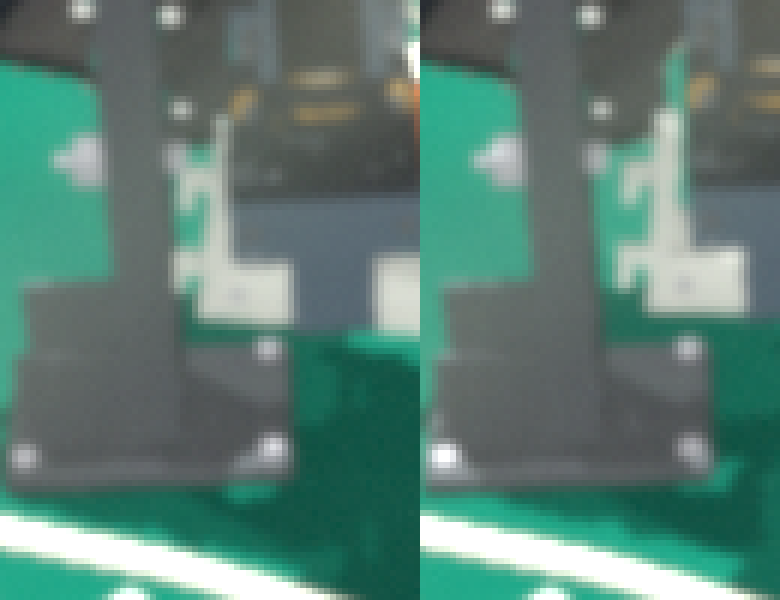

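The crop shows the arm pitched nose-down in the grip: the spine leans to the front, and the upper claw sits farther from the face than the lower. I'll measure that tilt by casting side-view rays onto the arm's side plane.

```bash
cat >> h.py <<'E'
def armxz(s,u,v,T,yaw=13.3,off=10):
    c,d=ray(s,u,v); a=np.radians(yaw); n=np.array([-np.sin(a),np.cos(a),0]); ex=np.array([np.cos(a),np.sin(a),0])
    P=c+d*((np.dot(n,T)+off-n@c)/(n@d)); return np.array([(P-T)@ex,P[2]])
E
python3 - <<'E'
from h import *
for n,T in [('side2',[533,-80,268]),('side3',[558.1,-75,73.2]),('side5',[570.5,-67.3,70.2])]:
    s=load(n); T=np.array(T,float); p=np.array(s['pixels']).astype(int)
    print(n)
    m=((p.min(2)>125)&(p.max(2)-p.min(2)<45)).astype('uint8')
    a=np.radians(13.3);ex=np.array([np.cos(a),np.sin(a),0])
    c=proj(s,T+ex*50+[0,0,25]);e=proj(s,T-ex*47); x0,x1=int(min(c[0],e[0])-22),int(max(c[0],e[0])+12)
    y0,y1=int(min(c[1],e[1])-45),int(max(c[1],e[1])+40)
    lab,L,st,_=cv2.connectedComponentsWithStats(m[y0:y1,x0:x1])
    for i in range(1,lab):
        if st[i,4]>60:
            print('area',st[i,4])
            ct=cv2.findContours((L==i).astype('uint8'),0,2)[0][0]
            for q in cv2.approxPolyDP(ct,1.2,True)[:,0]: print('  px',q+[x0,y0],'x,z',np.round(armxz(s,*(q+[x0,y0]),T)-[0,T[2]],1))
E
```

```text
side2
area 1172
  px [294 133] x,z [ 76.8 135.7]
  px [294 139] x,z [ 77.5 122.6]
  px [291 143] x,z [ 84.4 114. ]
  px [293 169] x,z [83.7 54.3]
  px [299 170] x,z [70.7 51.4]
  px [301 172] x,z [66.5 46.5]
  px [301 176] x,z [67. 37.]
  px [303 173] x,z [62.2 43.9]
  px [307 174] x,z [53.5 41.2]
  px [307 184] x,z [54.6 17. ]
  px [301 187] x,z [68.4 10.2]
  px [302 194] x,z [67.  -7.3]
  px [305 190] x,z [59.7  2.4]
  px [308 198] x,z [ 53.8 -18. ]
  px [320 197] x,z [ 26.4 -16.7]
  px [320 200] x,z [ 26.6 -24.3]
  px [323 196] x,z [ 19.5 -14.5]
  px [323 184] x,z [18.7 15.4]
  px [315 182] x,z [36.5 21.1]
  px [310 177] x,z [47.2 33.7]
  px [309 172] x,z [48.9 45.8]
  px [314 170] x,z [37.7 50.1]
  px [312 165] x,z [41.6 62. ]
  px [313 158] x,z [38.8 78.2]
  px [311 155] x,z [42.9 85.2]
  px [312 133] x,z [ 38.9 134.2]
area 351
  px [346 133] x,z [-33.1 131.5]
  px [347 136] x,z [-35.2 124.8]
  px [345 139] x,z [-31.  118.4]
  px [345 144] x,z [-31.  107.2]
  px [348 146] x,z [-37.4 102.5]
  px [349 152] x,z [-39.6  88.8]
  px [351 154] x,z [-44.  84.]
  px [354 153] x,z [-50.5 
[... 3048 characters left out ...]
px [293 244] x,z [55.7 60.4]
  px [293 247] x,z [56.2 51.9]
  px [296 245] x,z [48.6 57.2]
  px [298 248] x,z [44.3 48.4]
  px [297 255] x,z [47.8 28.3]
  px [294 258] x,z [55.6 20. ]
  px [292 257] x,z [60.3 23.1]
  px [292 260] x,z [60.8 14.3]
  px [294 259] x,z [55.8 17. ]
  px [296 261] x,z [51.2 10.9]
  px [296 266] x,z [52.1 -4. ]
  px [309 267] x,z [20.1 -8.8]
  px [309 260] x,z [19.2 12.1]
  px [302 260] x,z [36.4 13. ]
  px [299 257] x,z [43.3 22.3]
  px [298 245] x,z [43.8 57. ]
area 143
  px [336 256] x,z [-47.4  20.5]
  px [334 259] x,z [-42.4  11.9]
  px [329 258] x,z [-30.1  15.5]
  px [325 260] x,z [-20.1  10.1]
  px [326 269] x,z [-22.  -17.1]
  px [336 269] x,z [-46.9 -18.4]
```

The numbers confirm it. The arm was level in side2 but 5° nose-down in side3, so the claws brushed the upper catch on the way down. I'll back off, set it down on its old clear spot, regrip level, and come down with more standoff.

>>> servo_tool(
  moves=[
    {"offset":[0.015,0.0,0.0],"yaw":0.0},
    {"offset":[0.03,0.0,0.0],"yaw":0.0},
    {"offset":[0.045,0.0,-0.02],"yaw":0.0},
    {"offset":[0.05,0.0,-0.06],"yaw":0.0},
    {"offset":[0.05,0.0,-0.1],"yaw":0.0},
    {"offset":[0.05,0.0,-0.15],"yaw":0.0},
    {"offset":[0.05,0.0,-0.18],"yaw":0.0},
    {"offset":[0.05,0.0,-0.18],"yaw":0.0},
    {"offset":[0.05,0.0,-0.18],"yaw":0.0},
  ],
  newtons=60,
)

```text
time_s: 9.0
eef_pos: [527.8, -78.3, 252.2]
tcp_rot: [-0.364, 3.119, -0.001]
ft_force: [-0.6, 0.0, -1.9]
grip_width: 19.6
finger_force: 60.0
```

```bash
python3 - <<'E'
from h import *
go((512,387,180),141.2)
E
```

```text
t 9.0 pos [527.8 -78.3 252.2] head -166.69 tilt [-1.3e-03 -6.0e-04 -1.0e+00] off [-0.0917  0.4565  0.072 ] yaw 0.9096
```

>>> servo_tool(
  moves=[
    {"offset":[-0.009,0.046,0.0],"yaw":0.1},
    {"offset":[-0.018,0.092,0.0],"yaw":0.24},
    {"offset":[-0.027,0.137,0.0],"yaw":0.38},
    {"offset":[-0.036,0.183,0.0],"yaw":0.52},
    {"offset":[-0.045,0.228,0.0],"yaw":0.65},
    {"offset":[-0.055,0.274,0.0],"yaw":0.78},
    {"offset":[-0.064,0.32,0.0],"yaw":0.91},
    {"offset":[-0.073,0.365,0.0],"yaw":0.91},
    {"offset":[-0.082,0.411,0.02],"yaw":0.91},
    {"offset":[-0.092,0.4565,0.04],"yaw":0.91},
  ],
)

```text
time_s: 10.0
eef_pos: [511.4, 374.2, 216.2]
tcp_rot: [-1.044, -2.962, 0.001]
ft_force: [-0.2, -0.6, -0.2]
grip_width: 19.5
finger_force: 60.0
```

>>> servo_tool(
  moves=[
    {"offset":[0.0,0.0,0.04],"yaw":0.0},
    {"offset":[0.0,0.0,0.08],"yaw":0.0},
    {"offset":[0.0,0.0,0.12],"yaw":0.0},
    {"offset":[0.0,0.0,0.15],"yaw":0.0},
    {"offset":[0.0,0.0,0.17],"yaw":0.0},
    {"offset":[0.0,0.0,0.182],"yaw":0.0},
    {"offset":[0.0,0.0,0.187],"yaw":0.0},
    {"offset":[0.0,0.0,0.187],"yaw":0.0},
  ],
)

```text
time_s: 10.8
eef_pos: [511.8, 371.9, 30.4]
tcp_rot: [-1.044, -2.962, 0.001]
ft_force: [-0.3, -0.1, -1.4]
grip_width: 19.6
finger_force: 60.0
```

>>> servo_tool(
  moves=[
    {"offset":[0.0,0.0,0.004],"yaw":0.0},
    {"offset":[0.0,0.0,0.006],"yaw":0.0},
    {"offset":[0.0,0.0,0.006],"yaw":0.0},
  ],
)

```text
time_s: 11.1
eef_pos: [512.2, 372.1, 25.3]
tcp_rot: [1.044, 2.963, 0.001]
ft_force: [0.4, 0.9, -2.1]
grip_width: 20.1
finger_force: 60.0
```

>>> servo_tool(
  moves=[
    {"offset":[0.0,0.0,0.0],"yaw":0.0},
    {"offset":[0.0,0.0,0.0],"yaw":0.0},
    {"offset":[0.0,0.0,0.0],"yaw":0.0},
    {"offset":[0.0,0.0,0.0],"yaw":0.0},
    {"offset":[0.0,0.0,0.0],"yaw":0.0},
  ],
  fingers=0.05,
)

```text
time_s: 11.6
eef_pos: [512.1, 372.1, 25.0]
tcp_rot: [1.044, 2.963, 0.0]
ft_force: [0.1, 0.8, 0.0]
grip_width: 49.9
finger_force: 0.0
```

```bash
python3 - <<'E'
from h import *
s=save('wrist','w4'); save('side','side6')
go((512,372,17.5),141.2)
for v in range(150,300,10): print(v,rowedges(s,v,290,356))
p=np.array(s['pixels'])[:,324,0]; print([ (v,int(p[v])) for v in range(130,200,4)])
E
```

```text
t 11.7 pos [512.1 372.1  25. ] head 141.17 tilt [ 0. -0. -1.] off [ 0.     -0.0001  0.0075] yaw -0.0006
150 None
160 None
170 None
180 None
190 None
200 (np.int64(302), np.int64(345))
210 (np.int64(298), np.int64(349))
220 (np.int64(299), np.int64(348))
230 (np.int64(300), np.int64(346))
240 (np.int64(301), np.int64(346))
250 (np.int64(301), np.int64(346))
260 (np.int64(301), np.int64(346))
270 (np.int64(301), np.int64(346))
280 (np.int64(302), np.int64(346))
290 (np.int64(302), np.int64(346))
[(130, 37), (134, 42), (138, 42), (142, 41), (146, 39), (150, 44), (154, 41), (158, 51), (162, 44), (166, 48), (170, 41), (174, 49), (178, 52), (182, 52), (186, 53), (190, 62), (194, 109), (198, 180)]
```

```bash
python3 - <<'E'
from h import *
s=load('w4')
p=np.array(s['pixels']).astype(int); print([(v,p[v,324].tolist()) for v in range(190,214,2)])
a=np.radians(-38.8);ex=np.array([np.cos(a),np.sin(a)]);ey=np.array([-ex[1],ex[0]])
for v in(196,198,200):
    for z in (40,):
        X=wz(s,324,v,z)[:2]-[512.1,372.1]; print(v,'nose rel TCP',round(X@ex,1),round(X@ey,1))
for v in(215,240): 
    e=(rowedges(s,v,290,356)); m=wz(s,sum(e)/2,v,40 if v<225 else 28)[:2]-[512.1,372.1]; print(v,m@ex,m@ey,np.linalg.norm(wz(s,e[0]-.5,v,28)-wz(s,e[1]+.5,v,28)))
E
```

```text
[(190, [62, 164, 143]), (192, [66, 165, 143]), (194, [109, 171, 155]), (196, [176, 182, 178]), (198, [180, 187, 182]), (200, [179, 184, 180]), (202, [177, 185, 182]), (204, [240, 242, 239]), (206, [254, 254, 254]), (208, [255, 255, 255]), (210, [255, 255, 255]), (212, [255, 255, 255])]
196 nose rel TCP -51.0 0.5
198 nose rel TCP -50.2 0.5
200 nose rel TCP -49.5 0.5
215 -43.67722290112306 0.31001965450009195 21.688194327648283
240 -31.184663326697518 0.32258384843849264 19.44491821914767
```

>>> servo_tool(
  moves=[
    {"offset":[0.0,0.0,0.004],"yaw":0.0},
    {"offset":[0.0,0.0,0.007],"yaw":0.0},
    {"offset":[0.0,0.0,0.007],"yaw":0.0},
  ],
)

```text
time_s: 12.0
eef_pos: [511.8, 371.8, 17.3]
tcp_rot: [-1.044, -2.962, 0.001]
ft_force: [-0.3, -0.1, -0.5]
grip_width: 50.0
finger_force: 0.0
```

>>> servo_tool(
  moves=[
    {"offset":[0.0,0.0,0.0],"yaw":0.0},
    {"offset":[0.0,0.0,0.0],"yaw":0.0},
    {"offset":[0.0,0.0,0.0],"yaw":0.0},
    {"offset":[0.0,0.0,0.0],"yaw":0.0},
    {"offset":[0.0,0.0,0.0],"yaw":0.0},
    {"offset":[0.0,0.0,0.0],"yaw":0.0},
    {"offset":[0.0,0.0,0.0],"yaw":0.0},
  ],
  fingers=0.0,
  newtons=60,
)

```text
time_s: 12.7
eef_pos: [512.2, 372.1, 18.1]
tcp_rot: [1.044, 2.963, 0.0]
ft_force: [1.1, -0.3, 1.9]
grip_width: 19.8
finger_force: 60.0
```

>>> servo_tool(
  moves=[
    {"offset":[0.0,0.0,-0.03],"yaw":0.0},
    {"offset":[0.0,0.0,-0.07],"yaw":0.0},
    {"offset":[0.0,0.0,-0.11],"yaw":0.0},
    {"offset":[0.0,0.0,-0.15],"yaw":0.0},
    {"offset":[0.0,0.0,-0.19],"yaw":0.0},
    {"offset":[0.0,0.0,-0.22],"yaw":0.0},
    {"offset":[0.0,0.0,-0.235],"yaw":0.0},
    {"offset":[0.0,0.0,-0.235],"yaw":0.0},
  ],
)

```text
time_s: 13.5
eef_pos: [512.8, 372.5, 255.2]
tcp_rot: [1.044, 2.961, 0.005]
ft_force: [-0.6, -0.5, -1.2]
grip_width: 19.2
finger_force: 60.0
```

```bash
python3 - <<'E'
from h import *
go((531,-77,252),193.3)
E
```

```text
t 13.5 pos [512.8 372.5 255.2] head 141.17 tilt [-0.0013  0.0035 -1.    ] off [-0.296  -0.3388  0.0024] yaw -0.9099
```

>>> servo_tool(
  moves=[
    {"offset":[-0.03,-0.034,0.0],"yaw":-0.1},
    {"offset":[-0.06,-0.068,0.0],"yaw":-0.24},
    {"offset":[-0.09,-0.102,0.0],"yaw":-0.38},
    {"offset":[-0.12,-0.136,0.0],"yaw":-0.52},
    {"offset":[-0.15,-0.17,0.0],"yaw":-0.65},
    {"offset":[-0.18,-0.204,0.0],"yaw":-0.78},
    {"offset":[-0.21,-0.24,0.0],"yaw":-0.91},
    {"offset":[-0.24,-0.275,0.0],"yaw":-0.91},
    {"offset":[-0.27,-0.31,0.0],"yaw":-0.91},
    {"offset":[-0.2965,-0.3385,0.0],"yaw":-0.91},
  ],
)

```text
time_s: 14.5
eef_pos: [529.7, -79.9, 251.6]
tcp_rot: [0.362, -3.119, -0.001]
ft_force: [1.3, -0.4, -0.5]
grip_width: 20.0
finger_force: 60.0
```

>>> servo_tool(
  moves=[
    {"offset":[0.0,0.0,0.0],"yaw":0.0},
    {"offset":[0.0,0.0,0.0],"yaw":0.0},
    {"offset":[0.0,0.0,0.03],"yaw":0.0},
    {"offset":[0.0,0.0,0.06],"yaw":0.0},
    {"offset":[0.0,0.0,0.09],"yaw":0.0},
    {"offset":[0.0,0.0,0.12],"yaw":0.0},
    {"offset":[0.0,0.0,0.14],"yaw":0.0},
    {"offset":[0.0,0.0,0.15],"yaw":0.0},
    {"offset":[0.0,0.0,0.15],"yaw":0.0},
  ],
)

```text
time_s: 15.4
eef_pos: [529.9, -76.5, 101.7]
tcp_rot: [0.365, -3.118, -0.002]
ft_force: [0.2, 0.5, -1.2]
grip_width: 19.3
finger_force: 60.0
```

```bash
cat >> h.py <<'E'
def under(n,T):
    s=load(n);T=np.array(T,float);p=np.array(s['pixels']).astype(int)
    for dx in (58,45,32,-30,-36):   # bottom edge of the arm's +y side, scanned down at these x
        a=np.radians(13.3);ex=np.array([np.cos(a),np.sin(a),0]);n_=np.array([-np.sin(a),np.cos(a),0])
        zs=np.arange(T[2]+5,T[2]-40,-.5); v=[]
        for z in zs:
            u=proj(s,np.r_[(T+ex*dx+n_*10)[:2],z]); v.append(p[int(round(u[1])),int(round(u[0]))].min())
        v=np.array(v); b=np.where(v>130)[0]; print('x',dx,'underside rel TCP',zs[b.max()]-T[2] if len(b) else None)
E
python3 - <<'E'
from h import *
save('side','side7');save('scene','scene7')
go((552.7,-72,72),193.3); under('side7',bot.sense()['eef_pos']); print('ref'); under('side3',[558.1,-75,73.2])
E
```

```text
t 15.5 pos [531.  -77.2 103.5] head -166.66 tilt [-4.e-04 -2.e-04 -1.e+00] off [-0.0222  0.      0.0315] yaw 0.0007
x 58 underside rel TCP 3.5
x 45 underside rel TCP -17.5
x 32 underside rel TCP -18.5
x -30 underside rel TCP -15.5
x -36 underside rel TCP -16.0
ref
x 58 underside rel TCP None
x 45 underside rel TCP -9.5
x 32 underside rel TCP -10.5
x -30 underside rel TCP -16.5
x -36 underside rel TCP -17.0
```

The arm is level now, with the underside at −16 to −18 mm along its length. I'll move forward to 28 mm standoff and down to entry height, gently.

>>> servo_tool(
  moves=[
    {"offset":[-0.007,0.0,0.0],"yaw":0.0},
    {"offset":[-0.014,0.0,0.005],"yaw":0.0},
    {"offset":[-0.02,0.0,0.012],"yaw":0.0},
    {"offset":[-0.022,0.0,0.02],"yaw":0.0},
    {"offset":[-0.022,0.0,0.027],"yaw":0.0},
    {"offset":[-0.022,0.0,0.0315],"yaw":0.0},
    {"offset":[-0.022,0.0,0.0315],"yaw":0.0},
    {"offset":[-0.022,0.0,0.0315],"yaw":0.0},
  ],
)

```text
time_s: 16.3
eef_pos: [552.0, -72.5, 71.4]
tcp_rot: [0.364, -3.12, -0.0]
ft_force: [-0.0, -0.1, -1.1]
grip_width: 19.7
finger_force: 60.0
```

```bash
python3 - <<'E'
from h import *
save('side','side8');s=save('scene','scene8')
T=bot.sense()['eef_pos'];go((580,-65.6,72.1),193.3); under('side8',T)
c,k=np.cos(np.radians(13.3)),np.sin(np.radians(13.3))
X=lambda y,z:np.array([T[0]-48.5*c-k*y,T[1]-48.5*k+c*y,T[2]-18+z])
u,v=proj(s,X(0,12)); p=np.array(s['pixels']).astype(int)[int(round(v)),:].sum(1); print(u,v,int(u)-8,p[int(u)-8:int(u)+9].tolist(), 'px/mm',proj(s,X(.5,12))[0]-proj(s,X(-.5,12))[0])
print(bot.sense()['ft_force'])
E
```

```text
t 16.4 pos [552.3 -72.6  71.7] head -166.7 tilt [-3.e-04 -2.e-04 -1.e+00] off [-0.0286  0.0004 -0.0004] yaw -0.0
x 58 underside rel TCP None
x 45 underside rel TCP -15.0
x 32 underside rel TCP -15.5
x -30 underside rel TCP -16.0
x -36 underside rel TCP -16.0
331.790734177828 286.2414209122561 323 [161, 161, 130, 153, 120, 137, 198, 459, 438, 437, 441, 436, 443, 340, 162, 151, 175] px/mm -0.3314809484616035
[ 0.48872705 -0.27206197 -1.90295829]
```

>>> servo_tool(
  moves=[
    {"offset":[-0.005,0.0,0.0],"yaw":0.0},
    {"offset":[-0.01,0.0,0.0],"yaw":0.0},
    {"offset":[-0.014,0.0,0.0],"yaw":0.0},
    {"offset":[-0.017,0.0,0.0],"yaw":0.0},
    {"offset":[-0.019,0.0,0.0],"yaw":0.0},
    {"offset":[-0.021,0.0,0.0],"yaw":0.0},
    {"offset":[-0.021,0.0,0.0],"yaw":0.0},
  ],
)

```text
time_s: 17.1
eef_pos: [572.5, -67.6, 71.4]
tcp_rot: [0.364, -3.12, -0.0]
ft_force: [-2.3, -0.7, -0.3]
grip_width: 19.5
finger_force: 60.0
```

Claws are in, with little force. I'll push on until the rear face meets the stand.

>>> servo_tool(
  moves=[
    {"offset":[-0.002,0.0,0.0],"yaw":0.0},
    {"offset":[-0.004,0.0,0.0],"yaw":0.0},
    {"offset":[-0.006,0.0,0.0],"yaw":0.0},
    {"offset":[-0.008,0.0,0.0],"yaw":0.0},
    {"offset":[-0.009,0.0,0.0],"yaw":0.0},
    {"offset":[-0.009,0.0,0.0],"yaw":0.0},
  ],
)

```text
time_s: 17.7
eef_pos: [579.2, -65.8, 71.1]
tcp_rot: [0.364, -3.116, -0.001]
ft_force: [-16.7, -6.3, 5.4]
grip_width: 19.7
finger_force: 60.0
```

>>> servo_tool(
  moves=[
    {"offset":[0.001,0.0,0.003],"yaw":0.0},
    {"offset":[0.001,0.0,0.006],"yaw":0.0},
    {"offset":[0.001,0.0,0.009],"yaw":0.0},
    {"offset":[0.001,0.0,0.012],"yaw":0.0},
    {"offset":[0.001,0.0,0.014],"yaw":0.0},
    {"offset":[0.001,0.0,0.016],"yaw":0.0},
    {"offset":[0.001,0.0,0.016],"yaw":0.0},
  ],
)

```text
time_s: 18.4
eef_pos: [579.1, -65.8, 55.7]
tcp_rot: [0.364, -3.118, -0.001]
ft_force: [-14.6, -2.3, 13.0]
grip_width: 19.4
finger_force: 60.0
```

>>> servo_tool(
  moves=[
    {"offset":[0.0,0.0,0.002],"yaw":0.0},
    {"offset":[0.0,0.0,0.004],"yaw":0.0},
    {"offset":[0.0,0.0,0.004],"yaw":0.0},
  ],
)

```text
time_s: 18.7
eef_pos: [579.6, -65.8, 53.3]
tcp_rot: [0.364, -3.12, 0.0]
ft_force: [-20.7, 0.1, 40.8]
grip_width: 19.4
finger_force: 60.0
```

```bash
python3 - <<'E'
from h import *
save('side','side9'); q=bot.sense(); print(q['ft_force'],q['eef_pos']); under('side9',q['eef_pos'])
E
```

```text
[-18.87142443  -0.82039517  40.33959087] [579.5963717  -65.75897558  53.28512694]
x 58 underside rel TCP None
x 45 underside rel TCP -10.0
x 32 underside rel TCP -10.5
x -30 underside rel TCP -14.0
x -36 underside rel TCP -14.5
```

>>> servo_tool(
  moves=[
    {"offset":[0.0,0.0,-0.003],"yaw":0.0},
    {"offset":[0.0,0.0,-0.006],"yaw":0.0},
    {"offset":[0.0,0.0,-0.008],"yaw":0.0},
    {"offset":[0.0,0.0,-0.009],"yaw":0.0},
    {"offset":[0.0,0.0,-0.009],"yaw":0.0},
  ],
)

```text
time_s: 19.25
eef_pos: [579.1, -65.6, 59.4]
tcp_rot: [0.364, -3.117, -0.001]
ft_force: [-6.0, -1.9, -20.1]
grip_width: 19.7
finger_force: 60.0
```

>>> servo_tool(
  moves=[
    {"offset":[0.001,0.0,0.003],"yaw":0.0},
    {"offset":[0.001,0.0,0.003],"yaw":0.0},
  ],
)

```text
time_s: 19.45
eef_pos: [580.0, -66.2, 57.5]
tcp_rot: [-0.364, 3.119, -0.0]
ft_force: [-2.8, -0.8, -2.7]
grip_width: 19.5
finger_force: 60.0
```

>>> servo_tool(
  moves=[
    {"offset":[0.0,0.0,0.0],"yaw":0.0},
    {"offset":[0.0,0.0,0.0],"yaw":0.0},
    {"offset":[0.0,0.0,0.0],"yaw":0.0},
    {"offset":[0.0,0.0,0.0],"yaw":0.0},
    {"offset":[0.0,0.0,0.0],"yaw":0.0},
  ],
  fingers=0.05,
)

```text
time_s: 19.95
eef_pos: [579.8, -66.1, 57.7]
tcp_rot: [-0.364, 3.12, -0.0]
ft_force: [-0.5, 0.3, -1.0]
grip_width: 49.6
finger_force: 0.0
```

>>> servo_tool(
  moves=[
    {"offset":[0.004,0.0,-0.03],"yaw":0.0},
    {"offset":[0.02,0.0,-0.07],"yaw":0.0},
    {"offset":[0.04,0.0,-0.12],"yaw":0.0},
    {"offset":[0.05,0.0,-0.17],"yaw":0.0},
    {"offset":[0.05,0.0,-0.2],"yaw":0.0},
    {"offset":[0.05,0.0,-0.2],"yaw":0.0},
  ],
)

```text
time_s: 20.55
eef_pos: [532.8, -78.2, 262.6]
tcp_rot: [-0.363, 3.112, -0.005]
ft_force: [0.5, -0.6, -1.2]
grip_width: 50.2
finger_force: 0.0
```

```bash
python3 - <<'E'
from h import *
save('side','side10');save('scene','scene10')
# seated arm check with the side view, TCP-frame origin put at expected seat + (8.5, 0, 18)
under('side10',[579.5,-65.7,58])
# long arm: origin est
A=load('scene0');B=load('side0')
a=np.radians(-29.6); lip=np.array([485.5,229.5]);sp=np.array([600,163.7]); d=(sp-lip)/np.linalg.norm(sp-lip); print(np.degrees(np.arctan2(d[1],d[0])),np.linalg.norm(sp-lip))
o=lip+d*72; print('long origin',o, 'grasp',o-20*d)
go(np.r_[o-20*d,258],150)
E
```

```text
x 58 underside rel TCP None
x 45 underside rel TCP -14.5
x 32 underside rel TCP -15.5
x -30 underside rel TCP -18.5
x -36 underside rel TCP -19.0
-29.88479745230584 132.0601756776054
long origin [547.92608688 193.62544527] grasp [530.58550719 203.59059936]
t 20.65 pos [531.1 -77.6 258.1] head -166.7 tilt [-1.8e-03 -9.0e-04 -1.0e+00] off [-0.0642  0.2738 -0.    ] yaw 0.7558
```

>>> servo_tool(
  moves=[
    {"offset":[-0.01,0.045,0.0],"yaw":0.12},
    {"offset":[-0.02,0.09,0.0],"yaw":0.26},
    {"offset":[-0.032,0.137,0.0],"yaw":0.4},
    {"offset":[-0.043,0.182,0.01],"yaw":0.54},
    {"offset":[-0.054,0.228,0.02],"yaw":0.67},
    {"offset":[-0.064,0.274,0.03],"yaw":0.756},
    {"offset":[-0.064,0.274,0.03],"yaw":0.756},
    {"offset":[-0.064,0.274,0.03],"yaw":0.756},
    {"offset":[-0.064,0.274,0.03],"yaw":0.756},
  ],
  fingers=0.0912,
)

```text
time_s: 21.55
eef_pos: [529.7, 203.3, 226.5]
tcp_rot: [-0.81, -3.034, 0.002]
ft_force: [0.5, -0.8, 0.5]
grip_width: 91.1
finger_force: 0.0
```

```bash
python3 - <<'E'
from h import *
s=save('wrist','w5'); T=bot.sense()['eef_pos']; go(T,150)
p=np.array(s['pixels']).astype(int)
m=((p.min(2)>120)&(p.max(2)-p.min(2)<40))
for v in range(120,310,10):
    i=np.where(m[v,290:356])[0]
    if len(i)>5:
        e=(290+i.min(),290+i.max()); a,b=wz(s,e[0]-.5,v,28),wz(s,e[1]+.5,v,28); print(v,e,np.round((a+b)[:2]/2,1),round(np.linalg.norm(a-b),1))
col=323; print([(v,int(p[v,col].min())) for v in range(140,210,3)])
E
```

```text
t 21.6 pos [529.9 202.8 226.9] head 150.02 tilt [ 5.e-04 -1.e-03 -1.e+00] off [0. 0. 0.] yaw 0.0003
170 (np.int64(313), np.int64(331)) [481.5 229.6] 18.0
180 (np.int64(312), np.int64(332)) [489.8 224.8] 20.0
190 (np.int64(312), np.int64(332)) [498.1 220. ] 20.0
200 (np.int64(313), np.int64(332)) [506.7 215.6] 19.2
210 (np.int64(313), np.int64(332)) [515.1 210.8] 19.2
220 (np.int64(313), np.int64(332)) [523.6 205.9] 19.3
230 (np.int64(313), np.int64(333)) [532.4 201.4] 20.4
240 (np.int64(313), np.int64(333)) [541.  196.5] 20.5
250 (np.int64(313), np.int64(332)) [549.5 191. ] 19.7
260 (np.int64(314), np.int64(332)) [558.6 186.3] 18.8
270 (np.int64(314), np.int64(332)) [567.6 181.2] 19.0
280 (np.int64(314), np.int64(332)) [576.7 175.9] 19.1
290 (np.int64(314), np.int64(333)) [586.3 171. ] 20.3
300 (np.int64(315), np.int64(332)) [595.7 165.5] 18.4
[(140, 35), (143, 41), (146, 35), (149, 40), (152, 39), (155, 40), (158, 36), (161, 32), (164, 37), (167, 35), (170, 158), (173, 184), (176, 187), (179, 224), (182, 222), (185, 223), (188, 222), (191, 253), (194, 255), (197, 255), (200, 255), (203, 255), (206, 255), (209, 255)]
```

```bash
python3 - <<'E'
from h import *
s=load('w5'); a=np.radians(-29.2);ex=np.array([np.cos(a),np.sin(a)])
for v,z in((177.5,40),(169,0)):
    n=wz(s,322.5,v,z)[:2]; print('nose',np.round(n,1),'origin',np.round(n+75*ex,1),'grasp-17',np.round(n+58*ex,1))
g=wz(s,322.5,177.5,40)[:2]+58*ex
go(np.r_[g,17.5],150.8)
E
```

```text
nose [487.5 226.7] origin [553.  190.2] grasp-17 [538.1 198.4]
nose [481.6 230.1] origin [547.  193.5] grasp-17 [532.2 201.8]
t 21.6 pos [529.9 202.8 226.9] head 150.02 tilt [ 5.e-04 -1.e-03 -1.e+00] off [-0.0094  0.0005  0.2094] yaw -0.0136
```

>>> servo_tool(
  moves=[
    {"offset":[-0.0015,0.0,0.05],"yaw":-0.014},
    {"offset":[-0.0015,0.0,0.1],"yaw":-0.014},
    {"offset":[-0.0015,0.0,0.15],"yaw":-0.014},
    {"offset":[-0.0015,0.0,0.19],"yaw":-0.014},
    {"offset":[-0.0015,0.0,0.21],"yaw":-0.014},
    {"offset":[-0.0015,0.0,0.21],"yaw":-0.014},
    {"offset":[-0.0015,0.0,0.21],"yaw":-0.014},
  ],
)

```text
time_s: 22.3
eef_pos: [531.6, 201.6, 17.3]
tcp_rot: [-0.794, -3.039, 0.001]
ft_force: [-0.4, -0.2, 0.1]
grip_width: 91.4
finger_force: 0.0
```

>>> servo_tool(
  moves=[
    {"offset":[0.0,0.0,0.0],"yaw":0.0},
    {"offset":[0.0,0.0,0.0],"yaw":0.0},
    {"offset":[0.0,0.0,0.0],"yaw":0.0},
    {"offset":[0.0,0.0,0.0],"yaw":0.0},
    {"offset":[0.0,0.0,0.0],"yaw":0.0},
    {"offset":[0.0,0.0,0.0],"yaw":0.0},
    {"offset":[0.0,0.0,0.0],"yaw":0.0},
    {"offset":[0.0,0.0,0.0],"yaw":0.0},
    {"offset":[0.0,0.0,0.0],"yaw":0.0},
    {"offset":[0.0,0.0,0.0],"yaw":0.0},
  ],
  fingers=0.0,
  newtons=60,
)

```text
time_s: 23.3
eef_pos: [531.3, 203.1, 17.4]
tcp_rot: [-0.792, -3.04, 0.0]
ft_force: [-0.1, -0.1, 0.5]
grip_width: 19.5
finger_force: 60.0
```

>>> servo_tool(
  moves=[
    {"offset":[0.0,0.0,0.0],"yaw":0.0},
    {"offset":[0.0,0.0,0.0],"yaw":0.0},
  ],
)

```text
time_s: 23.5
eef_pos: [531.3, 203.1, 17.4]
tcp_rot: [-0.792, -3.04, 0.0]
ft_force: [0.2, 0.4, -0.7]
grip_width: 19.7
finger_force: 60.0
```

>>> servo_tool(
  moves=[
    {"offset":[0.0,0.0,-0.03],"yaw":0.0},
    {"offset":[0.0,0.0,-0.07],"yaw":0.0},
    {"offset":[0.0,0.0,-0.11],"yaw":0.0},
    {"offset":[0.0,0.0,-0.15],"yaw":0.0},
    {"offset":[0.0,0.0,-0.175],"yaw":0.0},
    {"offset":[0.0,0.0,-0.182],"yaw":0.0},
    {"offset":[0.0,0.0,-0.182],"yaw":0.0},
  ],
)

```text
time_s: 24.2
eef_pos: [531.5, 203.1, 199.8]
tcp_rot: [0.792, 3.039, 0.001]
ft_force: [-0.4, -0.1, -3.0]
grip_width: 19.5
finger_force: 60.0
```

```bash
python3 - <<'E'
from h import *
go((495,-86,199.4),193.3)
E
```

```text
t 24.2 pos [531.5 203.1 199.8] head 150.79 tilt [-9.e-04  9.e-04 -1.e+00] off [-0.1092 -0.2702  0.0003] yaw -0.7419
```

>>> servo_tool(
  moves=[
    {"offset":[-0.018,-0.04,0.0],"yaw":-0.1},
    {"offset":[-0.034,-0.08,0.0],"yaw":-0.22},
    {"offset":[-0.05,-0.12,0.0],"yaw":-0.35},
    {"offset":[-0.066,-0.16,0.0],"yaw":-0.48},
    {"offset":[-0.082,-0.2,0.0],"yaw":-0.6},
    {"offset":[-0.096,-0.24,0.0],"yaw":-0.7},
    {"offset":[-0.109,-0.27,0.0],"yaw":-0.742},
    {"offset":[-0.109,-0.27,0.0],"yaw":-0.742},
    {"offset":[-0.109,-0.27,0.0],"yaw":-0.742},
  ],
)

```text
time_s: 25.1
eef_pos: [493.8, -86.1, 197.9]
tcp_rot: [0.36, -3.118, -0.002]
ft_force: [0.2, -0.7, -1.3]
grip_width: 19.9
finger_force: 60.0
```

```bash
python3 - <<'E'
from h import *
save('side','side11');s=save('scene','scene11')
T=bot.sense()['eef_pos'];go((526,-78.4,186.4),193.3); under('side11',T+[18.4*.973+8.3,18.4*.23+2,0])
c,k=np.cos(np.radians(13.3)),np.sin(np.radians(13.3))
X=lambda y,z:np.array([T[0]-56.6*c-k*y,T[1]-56.6*k+c*y,T[2]-17.4+z])
u,v=proj(s,X(0,12)); p=np.array(s['pixels']).astype(int)[int(round(v)),:].sum(1); print(u,v,int(u)-8,p[int(u)-8:int(u)+9].tolist(),proj(s,X(.5,12))[0]-proj(s,X(-.5,12))[0])
E
```

```text
t 25.2 pos [494.2 -85.  198.5] head -166.7 tilt [ 0.0015  0.0011 -1.    ] off [-0.0325 -0.0009  0.012 ] yaw -0.0001
x 58 underside rel TCP None
x 45 underside rel TCP -13.5
x 32 underside rel TCP -14.5
x -30 underside rel TCP -39.5
x -36 underside rel TCP -39.5
326.0410802362103 267.32142921732475 318 [263, 265, 257, 270, 261, 286, 464, 433, 429, 429, 434, 436, 427, 333, 208, 171, 171] -0.3595285872499403
```

>>> servo_tool(
  moves=[
    {"offset":[-0.01,0.0,0.003],"yaw":0.0},
    {"offset":[-0.02,0.0,0.006],"yaw":0.0},
    {"offset":[-0.028,0.0,0.009],"yaw":0.0},
    {"offset":[-0.032,0.0,0.012],"yaw":0.0},
    {"offset":[-0.032,0.0,0.012],"yaw":0.0},
    {"offset":[-0.032,0.0,0.012],"yaw":0.0},
  ],
)

```text
time_s: 25.8
eef_pos: [525.7, -78.3, 187.3]
tcp_rot: [0.364, -3.12, -0.0]
ft_force: [0.7, 0.0, -2.1]
grip_width: 19.5
finger_force: 60.0
```

```bash
python3 - <<'E'
from h import *
s=save('side','side12'); T=bot.sense()['eef_pos']; go((553.3,-72,186.4),193.3)
p=np.array(s['pixels']).astype(int); c,k=np.cos(np.radians(13.3)),np.sin(np.radians(13.3))
for dx in (78,70,60,50,40,-25,-35,-45,-53):
    zs=np.arange(-4,-30,-2.); r=[]
    for z in zs:
        u=proj(s,[T[0]+dx*c-k*10,T[1]+dx*k+c*10,T[2]+z]); r.append(int(p[int(round(u[1])),int(round(u[0]))].min()))
    print(dx,r)
a=cv2.imread('pics/side12.png')[130:280,240:400]; cv2.imwrite('pics/c7.png',cv2.resize(a,(640,600),interpolation=2))
E
```

```text
t 25.85 pos [525.6 -78.4 187.4] head -166.69 tilt [ 3.e-04  1.e-04 -1.e+00] off [-0.0284 -0.0001  0.001 ] yaw 0.0001
78 [134, 133, 133, 132, 132, 129, 118, 91, 91, 73, 74, 74, 80]
70 [137, 136, 137, 137, 137, 133, 113, 110, 81, 65, 62, 62, 61]
60 [140, 139, 139, 139, 137, 127, 127, 101, 76, 64, 64, 62, 63]
50 [141, 140, 140, 141, 138, 125, 125, 97, 72, 63, 63, 60, 62]
40 [141, 141, 141, 142, 140, 140, 125, 92, 68, 68, 62, 60, 61]
-25 [151, 151, 152, 153, 162, 162, 191, 220, 220, 225, 223, 216, 216]
-35 [151, 152, 151, 153, 153, 162, 191, 221, 221, 227, 224, 224, 217]
-45 [150, 150, 149, 149, 149, 158, 187, 187, 220, 225, 219, 219, 206]
-53 [149, 148, 148, 148, 148, 154, 154, 185, 219, 227, 227, 223, 213]
```

View pics/c7.png

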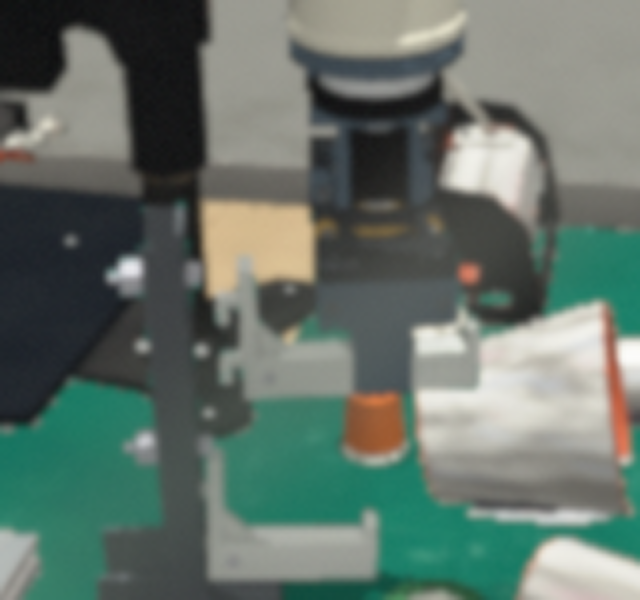

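The long arm is level in front of the upper slots, and the short arm is seated below with its spine flush. I'll push in.

>>> servo_tool(
  moves=[
    {"offset":[-0.005,0.0,0.001],"yaw":0.0},
    {"offset":[-0.01,0.0,0.001],"yaw":0.0},
    {"offset":[-0.014,0.0,0.001],"yaw":0.0},
    {"offset":[-0.017,0.0,0.001],"yaw":0.0},
    {"offset":[-0.019,0.0,0.001],"yaw":0.0},
    {"offset":[-0.021,0.0,0.001],"yaw":0.0},
    {"offset":[-0.021,0.0,0.001],"yaw":0.0},
  ],
)

```text
time_s: 26.55
eef_pos: [546.2, -73.6, 186.4]
tcp_rot: [0.364, -3.12, -0.0]
ft_force: [-1.4, -0.5, -0.2]
grip_width: 19.6
finger_force: 60.0
```

>>> servo_tool(
  moves=[
    {"offset":[-0.002,0.0,0.0],"yaw":0.0},
    {"offset":[-0.004,0.0,0.0],"yaw":0.0},
    {"offset":[-0.006,0.0,0.0],"yaw":0.0},
    {"offset":[-0.008,0.0,0.0],"yaw":0.0},
    {"offset":[-0.009,0.0,0.0],"yaw":0.0},
    {"offset":[-0.009,0.0,0.0],"yaw":0.0},
  ],
)

```text
time_s: 27.15
eef_pos: [553.8, -71.7, 186.3]
tcp_rot: [0.364, -3.118, 0.0]
ft_force: [-11.9, -4.3, 3.1]
grip_width: 19.9
finger_force: 60.0
```

>>> servo_tool(
  moves=[
    {"offset":[0.0,0.0,0.003],"yaw":0.0},
    {"offset":[0.0,0.0,0.006],"yaw":0.0},
    {"offset":[0.0,0.0,0.009],"yaw":0.0},
    {"offset":[0.0,0.0,0.012],"yaw":0.0},
    {"offset":[0.0,0.0,0.014],"yaw":0.0},
    {"offset":[0.0,0.0,0.016],"yaw":0.0},
    {"offset":[0.0,0.0,0.018],"yaw":0.0},
    {"offset":[0.0,0.0,0.018],"yaw":0.0},
  ],
)

```text
time_s: 27.95
eef_pos: [553.8, -71.6, 168.5]
tcp_rot: [0.364, -3.118, -0.0]
ft_force: [-14.1, -2.9, 8.3]
grip_width: 19.7
finger_force: 60.0
```

>>> servo_tool(
  moves=[
    {"offset":[0.0,0.0,0.002],"yaw":0.0},
    {"offset":[0.0,0.0,0.004],"yaw":0.0},
    {"offset":[0.0,0.0,0.005],"yaw":0.0},
    {"offset":[0.0,0.0,0.005],"yaw":0.0},
  ],
)

```text
time_s: 28.35
eef_pos: [554.5, -71.7, 165.8]
tcp_rot: [-0.365, 3.12, -0.001]
ft_force: [-22.7, -0.1, 44.3]
grip_width: 19.8
finger_force: 60.0
```

```bash
cat >> h.py <<'E'
def prof(n,T,dxs,zs):
    s=load(n);p=np.array(s['pixels']).astype(int); c,k=np.cos(np.radians(13.3)),np.sin(np.radians(13.3))
    for dx in dxs:
        r=[]
        for z in zs:
            u=proj(s,[T[0]+dx*c-k*10,T[1]+dx*k+c*10,T[2]+z]); r.append(int(p[int(round(u[1])),int(round(u[0]))].min()))
        print(dx,r)
E
python3 - <<'E'
from h import *
save('side','side13'); q=bot.sense(); print(q['ft_force'],q['eef_pos'])
prof('side13',[553.8,-71.7,155],(75,60,45,-25,-40,-53),np.arange(16,-14,-2.))
E
```

```text
[-22.02796469  -0.25863385  44.19376709] [554.46055099 -71.65251071 165.77980396]
75 [138, 138, 137, 137, 137, 137, 132, 118, 119, 90, 72, 72, 83, 100, 111]
60 [140, 141, 139, 139, 139, 139, 136, 136, 120, 91, 91, 72, 69, 64, 64]
45 [140, 141, 141, 140, 139, 139, 139, 137, 122, 122, 92, 67, 60, 60, 59]
-25 [151, 151, 146, 147, 147, 147, 148, 149, 149, 146, 134, 107, 107, 73, 54]
-40 [177, 155, 149, 148, 148, 149, 149, 149, 149, 145, 137, 137, 114, 85, 69]
-53 [146, 148, 146, 146, 147, 147, 148, 148, 149, 148, 148, 149, 155, 166, 166]
```

>>> servo_tool(
  moves=[
    {"offset":[0.0,0.0,-0.003],"yaw":0.0},
    {"offset":[0.0,0.0,-0.006],"yaw":0.0},
    {"offset":[0.0,0.0,-0.009],"yaw":0.0},
    {"offset":[0.001,0.0,-0.011],"yaw":0.0},
    {"offset":[0.001,0.0,-0.012],"yaw":0.0},
    {"offset":[0.001,0.0,-0.012],"yaw":0.0},
  ],
)

```text
time_s: 29.0
eef_pos: [553.7, -71.6, 175.1]
tcp_rot: [0.364, -3.119, -0.001]
ft_force: [-3.2, -0.8, -15.8]
grip_width: 19.6
finger_force: 60.0
```

```bash
python3 - <<'E'
from h import *
save('side','side14'); q=bot.sense(); print(q['ft_force'],q['eef_pos'])
prof('side14',[553.8,-71.7,155],(75,60,45,-25,-40,-53),np.arange(16,-14,-2.))
E
```

```text
[ -3.32374953  -0.05327223 -15.66250217] [553.7235703  -71.61760517 175.06577022]
75 [138, 137, 136, 135, 135, 132, 117, 90, 91, 70, 70, 70, 82, 100, 112]
60 [137, 139, 139, 139, 136, 123, 96, 96, 74, 65, 65, 67, 69, 64, 64]
45 [140, 140, 140, 139, 138, 128, 128, 98, 74, 74, 64, 61, 60, 60, 60]
-25 [146, 146, 147, 147, 142, 142, 121, 85, 85, 60, 53, 52, 52, 53, 50]
-40 [150, 150, 149, 147, 147, 135, 113, 113, 91, 80, 76, 76, 73, 68, 66]
-53 [148, 147, 147, 147, 151, 162, 171, 171, 166, 155, 155, 151, 158, 167, 167]
```

>>> servo_tool(
  moves=[
    {"offset":[0.0,0.0,-0.002],"yaw":0.0},
    {"offset":[0.0,0.0,-0.003],"yaw":0.0},
    {"offset":[0.0,0.0,-0.003],"yaw":0.0},
  ],
)

```text
time_s: 29.35
eef_pos: [553.5, -71.7, 178.1]
tcp_rot: [0.364, -3.119, -0.001]
ft_force: [-5.7, -0.8, -21.5]
grip_width: 19.5
finger_force: 60.0
```

```bash
python3 - <<'E'
from h import *
save('side','side15'); save('scene','scene15')
for n in('side13','side14','side15'):
    s=load(n); p=np.array(s['pixels']).astype(float); print(n)
    c,k=np.cos(np.radians(13.3)),np.sin(np.radians(13.3))
    g=p.min(2).astype('float32')
    for dx in (78,70,60,50,40,-25,-35):
        zs=np.arange(14,-14,-.25); uv=np.array([proj(s,[553.8+dx*c-k*10,-71.7+dx*k+c*10,155+z]) for z in zs],'float32')
        r=cv2.remap(g,uv[:,:1],uv[:,1:],cv2.INTER_LINEAR)[:,0]; print(dx,'edge z',zs[np.argmin(np.gradient(cv2.GaussianBlur(r[:,None],(1,9),0)[:,0]))],end='; ')
    # spine top
    for dx in(78,):
        zs=np.arange(100,70,-.25); uv=np.array([proj(s,[553.8+dx*c-k*10,-71.7+dx*k+c*10,155+z]) for z in zs],'float32')
        r=cv2.remap(g,uv[:,:1],uv[:,1:],cv2.INTER_LINEAR)[:,0]; print('top prof',r[::8].astype(int).tolist())
E
```

```text
side13
78 edge z 0.0; 70 edge z -0.5; 60 edge z -1.25; 50 edge z -1.75; 40 edge z -2.5; -25 edge z -8.5; -35 edge z -9.0; top prof [125, 125, 123, 116, 103, 91, 82, 81, 82, 85, 87, 89, 94, 103, 114]
side14
78 edge z 2.5; 70 edge z 1.75; 60 edge z 3.5; 50 edge z 3.0; 40 edge z 3.5; -25 edge z 3.25; -35 edge z 2.75; top prof [109, 119, 126, 128, 126, 125, 125, 126, 126, 128, 129, 130, 133, 135, 136]
side15
78 edge z 2.5; 70 edge z 4.0; 60 edge z 3.5; 50 edge z 4.25; 40 edge z 3.75; -25 edge z 6.25; -35 edge z 8.0; top prof [103, 115, 125, 127, 128, 130, 134, 138, 140, 142, 143, 143, 143, 142, 140]
```

The rear of the arm stays put while the nose rises, so the upper catch is latched. I'll bring the arm back level and down, then let go.

>>> servo_tool(
  moves=[
    {"offset":[0.0,0.0,0.003],"yaw":0.0},
    {"offset":[0.0,0.0,0.006],"yaw":0.0},
    {"offset":[0.0,0.0,0.009],"yaw":0.0},
    {"offset":[0.0,0.0,0.01],"yaw":0.0},
    {"offset":[0.0,0.0,0.01],"yaw":0.0},
  ],
)

```text
time_s: 29.95
eef_pos: [555.8, -72.2, 170.5]
tcp_rot: [-0.363, 3.116, -0.002]
ft_force: [-7.4, -0.9, 8.0]
grip_width: 19.7
finger_force: 60.0
```

>>> servo_tool(
  moves=[
    {"offset":[0.0,0.0,0.0],"yaw":0.0},
    {"offset":[0.0,0.0,0.0],"yaw":0.0},
    {"offset":[0.0,0.0,0.0],"yaw":0.0},
    {"offset":[0.0,0.0,0.0],"yaw":0.0},
    {"offset":[0.0,0.0,0.0],"yaw":0.0},
  ],
  fingers=0.05,
)

```text
time_s: 30.45
eef_pos: [554.3, -71.8, 168.6]
tcp_rot: [-0.364, 3.12, -0.0]
ft_force: [-0.8, -0.6, 0.2]
grip_width: 49.6
finger_force: 0.0
```

>>> servo_tool(
  moves=[
    {"offset":[0.0,0.0,-0.02],"yaw":0.0},
    {"offset":[0.01,0.0,-0.05],"yaw":0.0},
    {"offset":[0.03,0.0,-0.08],"yaw":0.0},
    {"offset":[0.06,0.0,-0.11],"yaw":0.0},
    {"offset":[0.09,0.0,-0.13],"yaw":0.0},
    {"offset":[0.09,0.0,-0.13],"yaw":0.0},
    {"offset":[0.09,0.0,-0.13],"yaw":0.0},
  ],
)

```text
time_s: 31.15
eef_pos: [466.6, -92.6, 298.9]
tcp_rot: [-0.363, 3.119, -0.001]
ft_force: [0.2, 0.3, -1.0]
grip_width: 49.9
finger_force: 0.0
```

```bash
python3 - <<'E'
from h import *
save('side','side16'); s=save('scene','scene16'); print(bot.sense()['ft_force'])
n='side16'; s=load(n); g=np.array(s['pixels']).min(2).astype('float32'); c,k=np.cos(np.radians(13.3)),np.sin(np.radians(13.3))
for lab,x0,z0,dxs in (('long',571.7,155,(58,50,40,30,0,-30,-60)),('short',571.2,40,(58,50,40,30,0,-30))):
    print(lab)
    for dx in dxs:
        zs=np.arange(14,-16,-.25); uv=np.array([proj(s,[x0+dx*c-k*10,-67.8+dx*k+c*10,z0+z]) for z in zs],'float32')
        r=cv2.remap(g,uv[:,:1],uv[:,1:],cv2.INTER_LINEAR)[:,0]; print(dx,zs[np.argmin(np.gradient(cv2.GaussianBlur(r[:,None],(1,9),0)[:,0]))],end='; ')
E
```

```text
[0.63297829 1.56997101 0.42877179]
long
58 -1.0; 50 -0.25; 40 -0.75; 30 -1.5; 0 -3.5; -30 -3.25; -60 -3.5; short
58 -3.0; 50 -0.25; 40 -1.0; 30 -1.25; 0 -3.75; -30 -5.0;
```

```bash
python3 -c "
from rig import bot
print(bot.job_done())"
```

```text
the job is handed in; nothing more can be done
None
```

I fitted both arms and handed in the job at about 31 s of the 69 s limit: the short arm is in the lower slots and the long arm in the upper. A lift test met firm resistance on each before I let go, and the last side view shows both at seat height with a 2–3° nose-down nod; the hand-in gave no verdict.

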